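# Load the luminometer and hold its sprung shutter half open

### The arm

A 7-joint arm with a two-finger parallel gripper is mounted at the origin on the work surface. World frame = base frame: x ahead of the robot, y to its left, z up, the work surface at z = 0. Lengths are in m, angles in rad, forces in N, time in s.
With the tool pointing down it reaches from about 0.35 to 0.9 m from the base axis. Payload 7.2 kg.
Tool frame: the origin (TCP) lies at the very end of the fingers, on their centre line; the grasp point (between the pads) lies 19 mm behind it (bot.hold_point_z is the distance from the TCP to the grasp point, in m); y points along the fingers, z is the direction in which the jaws open and shut, and the axes are right-handed (so a half turn about y gives the same grasp; the last joint's range is limited). The gripper opens to 85 mm and grips with 20 to 120 N. Pads are 22 mm wide; open, the fingers measure 114 mm over their backs; the gripper's body (76 mm by 85 mm) begins 54 mm behind the grasp point. The pads swing forward as they close: fully open they stand 13 mm farther back than shut.
Start: joints at [-1.184, 0.411, -0.013, 1.596, 0.006, 1.134, -0.082], TCP at [0.275, 0.561, 0.194] pointing down, gripper open.
Joint ranges: [-2.95, 2.95], [-0.29, 1.99], [-1.47, 1.44], [0.14, 2.54], [-1.03, 4.17], [0.13, 1.85], [-2.86, 2.86]. Speed limits (rad/s): [2.39, 2.39, 3.01, 3.01, 3.14, 3.14, 3.14].

### API

Orientations are given as [roll, pitch, yaw] about the fixed x, y, z axes, in that order (R = Rz(yaw) Ry(pitch) Rx(roll)).
In Python, from station import bot, cams, workorder gives the robot as it stands.
- The arm moves only by the shell command python3 -m inch 'ROWS'. ROWS is JSON, a list of rows, each a list of 5 numbers: the shift along the tool's x, y, z in m, then the turn about the tool's y in degrees, then the finger opening in m, from 0 to 0.0854. A call has exactly 8 rows; each row shifts and turns the pose as measured when the row begins, along the tool's axes as they then stand; what a row does not reach is not made up. A row lasts 1/10 s, in which the tool goes at most 50 mm and 8.59 degrees, less where a joint would pass 70% of its speed; a pose out of reach is approached as far as the arm can. A call with a gripper value outside its range is refused whole. The fingers move at their own pace and stop on an object; the grip force is fixed at half the most. Time passes only in rows, so rows that do not move let the fingers close, or fill a call up. It gives the time, the measured TCP pose, the force and the opening at its end, in the units of the state.
- bot.get_obs(): the state, without advancing time (a new reading comes with each control period).
- cams.camera(name): name is "scene" or "top"; returns a dict with "img" (384x512x3 uint8, red, green, blue), "K" (3x3 intrinsics, pixels), "dist" ([k1, k2, p1, p2, k3] as OpenCV has them; the pictures are not rectified), "pose" (4x4, takes a point from camera to world coordinates). Camera axes: x right, y down, z forward; pixel columns grow to the right and rows downward; lengths in m; the calibration is good to about 2 mm. A picture is of the moment at which its call begins. There is no depth.
- workorder.sign_off(): hands the job in, once; it reports no verdict.
The state is a dict: "clock": time; "joint_pos": joint angles; "joint_vel": joint speeds; "joint_efforts": joint torques, N m; "eef_pos": TCP position; "tool_rot": TCP orientation; "force": force on the tool from outside, world axes, zero at the start; "torque": the same for the moment, N m; "opening": finger opening in m.
Only numpy, scipy, OpenCV 4.12 (cv2) and the standard library are available. Lean on these libraries where they do the work, as an engineer would, in place of code of your own. Each camera call takes 0.05 s, during which the arm holds its last target.

### The job

Take the smooth dome-ended round capsule (not a square plug nor a broad-headed one) out of the black pocket tray, stand it in the round well of the white light meter and let go of it; keep the meter's sprung shutter shut until then. Then slide the shutter by its upright tab to the long half-travel mark, never past three quarters open, and finish while still holding it there, half open, against its spring. Leave the other plugs and the things on the bench where they are.

Things in the scene. Friction and masses are not known exactly. Their poses are not given: they have to be found in the camera images.
- tray: Fixed black pocket tray, 116 (its x) x 168 (its y) x 22 mm high; origin at the centre of its underside. Six square pockets 21 mm wide and 14 mm deep in two rows of three, at x = -26 and +26 mm and y = -52, 0 and +52 mm of the tray's frame; every pocket holds one part, which part is in which pocket varies.
- capsule: The capsule to load: loose white round cylinder, 18 mm diameter, 40 mm tall, its upper end domed and no wider than the rest; about 18 g. Origin at the centre of its underside, z along its axis. It stands upright in a tray pocket with its underside 8 mm above the bench, so that 26 mm stick out above the tray.
- reader: Fixed white light meter, 130 (its x) x 240 (its y) x 60 mm high; origin at the centre of its underside. On its top: the round well at y = -85 mm, and a shutter between two 6 mm high guide rails (at x = -27 and +27 mm, each 8 mm wide). The shutter slides along the reader's +y to open. Black marks on the top beside both rails show closed, quarter, half (the longest and thickest mark), three quarters and fully open; a thin pointer bar through the foot of the tab runs along them.
- well (a point): Centre of the flat floor of the round well in the reader's top, 44 mm above the bench. The well is 22 mm in diameter, 16 mm deep, with a 2 mm chamfer; a capsule standing in it sticks out 24 mm. Axes as the reader's.
- tab (a point): Centre of the top of the shutter's upright steel tab, and moves with it; 95 mm above the bench. The tab is 12 mm thick along the travel (reader's y), 24 mm wide across it (reader's x) and stands 34 mm above the reader's top, on a flat blade whose upper face is about 3 mm above the reader's top. When shut it is at x = 0, y = +8 mm of the reader's frame. Axes as the reader's.
- shutter (a joint): Shutter opening in m: 0 shut (its start) to 0.060 fully open (end stop); half travel is 0.030, three quarters 0.045. The tab moves along the reader's +y as it grows. A spring pulls it shut with about 2 N when shut, 6 N at half and 10.5 N fully open; it snaps shut if let go.
- square1: Square plug in the tray, white, 18 x 18 x 40 mm, origin at the centre of its underside; leave alone.
- square2: Another square plug, same as square1; leave alone.
- square3: Another square plug, same as square1; leave alone.
- headed1: Broad-headed round plug in the tray, white, shank 18 mm, flat head 28 mm in diameter and 6 mm thick, 40 mm tall; origin at the centre of its underside; leave alone.
- headed2: Another broad-headed plug, same as headed1; leave alone.
- dish: Clear open dish on the bench, 88 mm diameter, 16 mm high, origin under its centre; leave alone.
- vial: Amber vial with black cap, 34 mm diameter, 60 mm tall, origin under its centre; leave alone.
- washbottle: White bottle, 68 mm diameter, 170 mm tall, origin under its centre; leave alone.
- beaker: Glass beaker, 70 mm diameter, 90 mm tall, origin under its centre; leave alone.
- tipbox: Pipette tip box, 87 x 122 x 55 mm, origin under its centre; leave alone.
- tuberack: Orange tube rack with capped tubes, 70 x 145 x 83 mm, origin under its centre; leave alone.

How it is judged:
On the way, in this order (a step that is already met when the one before it is completed fails the run):
1. the capsule is lifted out of the tray in the gripper (height (world z) of capsule above 0.05 m and contact force between the fingers and capsule above 0.3 N), for 0.1 s.
2. the capsule stands in the reader's well, let go (horizontal distance between capsule and well below 0.005 m and z of capsule in the frame of well below 0.004 m and angle between capsule's own z axis and vertical below 0.2 rad and contact force between the fingers and capsule below 0.05 N), for 0.3 s.
3. the shutter is held at half travel (value of joint shutter between 0.025 and 0.035 m and velocity of joint shutter between -0.01 and 0.01 m/s and contact force between any of the arm, the fingers and shutter above 1.5 N), for 0.5 s.
At the end, for the whole second after the job is handed in: The robot is still holding the shutter still at half travel (joint 0.030 m, give or take 5 mm, moving slower than 10 mm/s, pressed with over 1.5 N), and the capsule stands released in the well: within 5 mm of its centre, within 4 mm of its floor, tilted less than 0.2 rad (all of step 2 and all of step 3); the arm keeps its last pose, push and grip.
It fails at once if the shutter is opened past three quarters (beyond 0.048 m) (value of joint shutter above 0.048 m).
It fails at once if the shutter is opened by more than 10 mm while the capsule is not in the well (value of joint shutter above 0.01 m and (horizontal distance between capsule and well above 0.01 m or z of capsule in the frame of well above 0.01 m)).
It fails at once if another plug is moved by more than 15 mm (distance of any of square1, square2, square3, headed1, headed2 from where it was at the start of the episode above 0.015 m).
It fails at once if a thing on the bench is moved by more than 30 mm (distance of any of dish, vial, washbottle, beaker, tipbox, tuberack from where it was at the start of the episode above 0.03 m).
It also fails if it takes over 51 s, if anything falls off the work surface, if the arm or the gripper's body presses on something with over 40 N, if the wrist force passes 120 N, or if a joint passes its speed limit or range.

## Working session

There is one attempt and no reset: what is moved stays moved. The work goes in short steps, Python scripts to look and compute and a shell command to move; the robot and the scene stay as the last step left them, time stands still between calls to the robot, and variables do not carry over. Pictures are saved under pics/ and viewed, and the job is handed in when it is done.

```bash
mkdir -p pics; ls; python3 - <<'E'
from station import bot,cams
import cv2,numpy as np
o=bot.get_obs();print({k:np.round(v,4).tolist() for k,v in o.items()},bot.hold_point_z)
for n in("scene","top"):
    c=cams.camera(n);cv2.imwrite(f"pics/{n}0.png",c["img"][:,:,::-1]);print(n,c["K"].tolist(),c["dist"],np.round(c["pose"],4).tolist())
E
```

```text
pics
{'clock': 0.0, 'joint_pos': [-1.1842, 0.4119, -0.0127, 1.5971, 0.0056, 1.1343, -0.0822], 'joint_vel': [0.0008, -0.0002, 0.0005, -0.0003, -0.0003, -0.0019, 0.0], 'joint_efforts': [-0.0001, -60.0615, 0.6819, -29.9423, 0.0137, 0.0105, 0.0], 'eef_pos': [0.2743, 0.5609, 0.193], 'tool_rot': [-1.5725, -0.0001, -0.4548], 'force': [0.3633, -0.1298, -0.1225], 'torque': [0.0321, -0.0063, 0.0039], 'opening': 0.0852} 0.0187
scene [[359.4373334676393, 0.0, 261.8355674209863], [0.0, 359.4373334676393, 191.63140221133534], [0.0, 0.0, 1.0]] [0.00040552 0.         0.         0.         0.        ] [[0.5852, 0.5782, -0.5686, 1.2198], [0.8106, -0.3992, 0.4283, -0.4841], [0.0206, -0.7116, -0.7023, 0.8767], [0.0, 0.0, 0.0, 1.0]]
top [[458.9925202675936, 0.0, 251.62406463954028], [0.0, 458.9925202675936, 189.90887905666222], [0.0, 0.0, 1.0]] [-0.02738739  0.          0.          0.          0.        ] [[-0.0107, -0.9871, 0.1596, 0.2785], [-0.9999, 0.0123, 0.0095, 0.0108], [-0.0114, -0.1595, -0.9871, 1.7818], [0.0, 0.0, 0.0, 1.0]]
```

View pics/scene0.png

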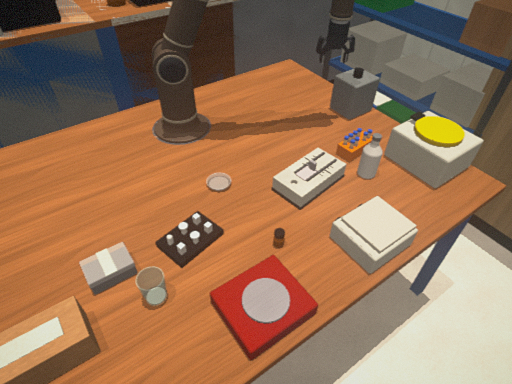

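View pics/top0.png

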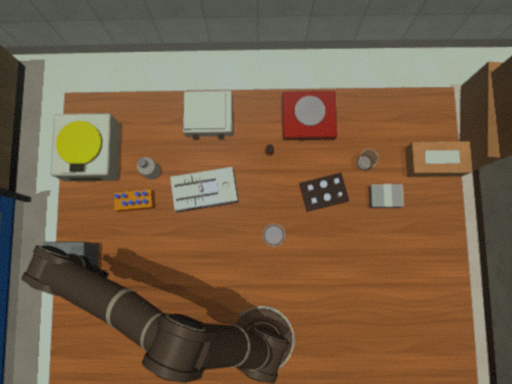

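```bash
python3 - <<'E'
import cv2,numpy as np
a=cv2.imread('pics/top0.png');b=cv2.imread('pics/scene0.png')
R=lambda i,x,y,w,h,s:cv2.resize(i[y:y+h,x:x+w],None,fx=s,fy=s,interpolation=cv2.INTER_CUBIC)
A=R(a,295,168,60,48,6);B=R(a,165,160,80,60,6);cv2.imwrite('pics/t1.png',A);cv2.imwrite('pics/t2.png',B)
cv2.imwrite('pics/s1.png',R(b,150,205,80,64,8));cv2.imwrite('pics/s2.png',R(b,265,140,90,70,8))
E
```

```text
(no output)
```

View pics/t1.png

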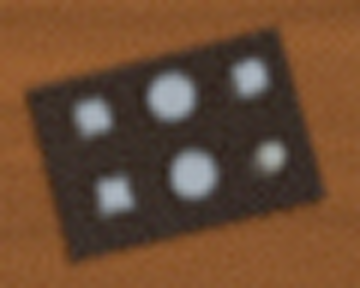

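View pics/t2.png

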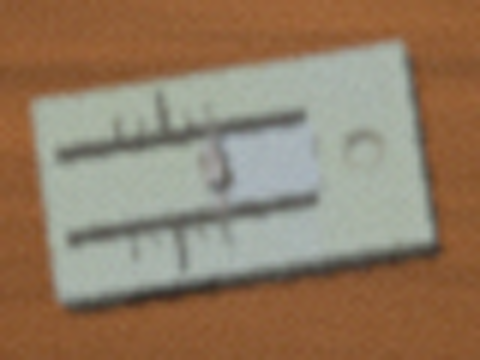

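View pics/s1.png

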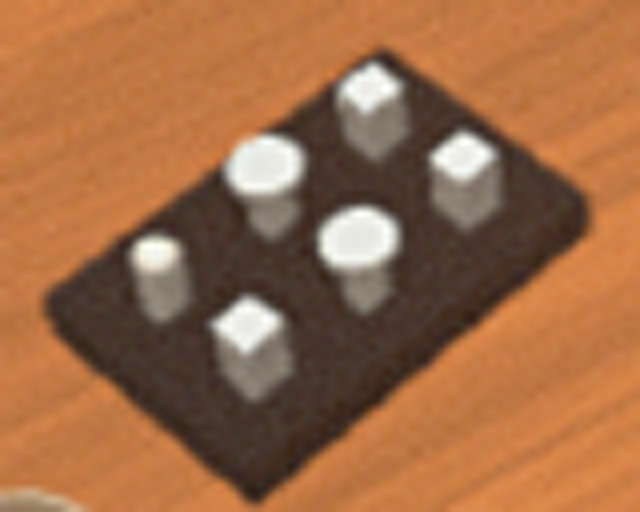

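View pics/s2.png

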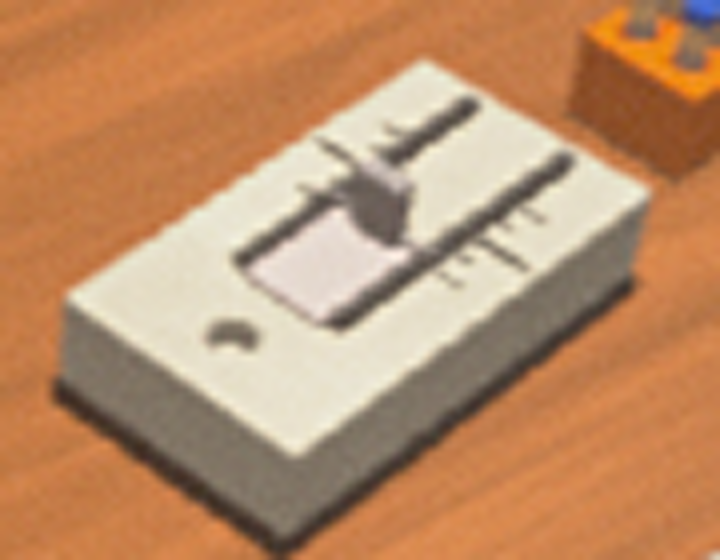

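```bash
cat > h.py <<'E'
import numpy as np,cv2
from scipy.optimize import least_squares
CAM={"scene":(np.array([[359.4373334676393,0,261.8355674209863],[0,359.4373334676393,191.63140221133534],[0,0,1]]),np.array([0.00040552,0,0,0,0])),
"top":(np.array([[458.9925202675936,0,251.62406463954028],[0,458.9925202675936,189.90887905666222],[0,0,1]]),np.array([-0.02738739,0,0,0,0]))}
from station import cams
def setup():
    for n in CAM:
        c=cams.camera(n); CAM[n]=(c["K"],np.array(c["dist"],float),np.array(c["pose"]))
        np.savez(f"cam_{n}.npz",K=c["K"],d=c["dist"],P=c["pose"],img=c["img"])
def load():
    for n in CAM:
        z=np.load(f"cam_{n}.npz"); CAM[n]=(z["K"],z["d"].astype(float),z["P"])
def proj(n,X):
    K,d,P=CAM[n];W=np.linalg.inv(P);r,_=cv2.Rodrigues(W[:3,:3])
    return cv2.projectPoints(np.asarray(X,float).reshape(-1,1,3),r,W[:3,3],K,d)[0].reshape(-1,2)
def place(p,L):
    c,s=np.cos(p[2]),np.sin(p[2]);L=np.asarray(L,float)
    return np.c_[p[0]+c*L[:,0]-s*L[:,1],p[1]+s*L[:,0]+c*L[:,1],L[:,2]]
def crop(uv,x0,y0,s): return (np.asarray(uv,float)+.5)/s-.5+[x0,y0]
def fit(data,p0):
    f=lambda p:np.concatenate([(proj(n,place(p,L))-uv).ravel() for n,L,uv in data])
    r=least_squares(f,p0,loss='soft_l1',f_scale=.5);return r.x,f(r.x)
E
python3 - <<'E'
import h,numpy as np
from h import *
setup();load()
z=.048
tt=("top",np.array([[58,84,22],[58,-84,22],[-58,-84,22],[-58,84,22],[26,52,48],[26,0,48],[26,-52,48],[-26,52,48],[-26,0,48],[-26,-52,47]])/1e3,
 crop([(27,93),(276,30),(325,195),(72,262),(93,117),(171,97),(250,77),(115,195),(193,174),(270,156)],295,168,6))
ts=("scene",np.array([[-26,52,48],[26,52,48],[-26,0,48],[26,0,48],[26,-52,48],[-26,-52,47]])/1e3,
 crop([(372,88),(465,155),(265,165),(360,238),(247,325),(157,252)],150,205,8))
rt=("top",np.array([[65,120,60],[65,-120,60],[-65,-120,60],[-65,120,60],[0,-85,60]])/1e3,crop([(35,100),(405,40),(437,243),(62,303),(364,151)],165,160,6))
rs=("scene",np.array([[-65,-120,60],[65,-120,60],[65,120,60],[-65,120,60],[0,-85,60]])/1e3,crop([(68,298),(297,457),(652,190),(425,60),(233,337)],265,140,8))
np.set_printoptions(precision=4,suppress=True)
for nm,D,p0 in(("tray",[tt,ts],[.5,-.15,.2]),("reader",[rt,rs],[.5,.2,.2])):
    for d in(D,D[:1],D[1:]):
        p,r=fit(d,p0);print(nm,p);print(r.reshape(-1,2).round(2).tolist())
E
```

```text
tray [ 0.5547 -0.2513  0.2393]
[[-0.33, -0.86], [-0.3, -0.92], [-0.15, 0.09], [0.1, -0.31], [-0.44, -0.13], [-0.35, -0.14], [-0.46, -0.13], [-0.46, -0.09], [-0.32, 0.04], [-0.08, -0.28], [-0.75, -0.17], [-0.62, 0.07], [-0.47, -0.01], [-0.57, -0.06], [-0.24, -0.11], [-0.73, -0.34]]
tray [ 0.5538 -0.2524  0.239 ]
[[-0.04, -0.64], [-0.01, -0.69], [0.14, 0.33], [0.38, -0.09], [-0.15, 0.09], [-0.06, 0.09], [-0.17, 0.1], [-0.18, 0.13], [-0.03, 0.27], [0.2, -0.05]]
tray [ 0.556  -0.2501  0.2363]
[[-0.15, -0.07], [-0.04, 0.22], [0.11, 0.08], [-0.01, 0.06], [0.29, -0.01], [-0.18, -0.28]]
reader [0.5672 0.2123 0.1509]
[[-0.75, 0.13], [-0.55, 0.09], [-0.6, -0.61], [-0.71, -0.41], [-0.16, -0.47], [-0.97, 0.11], [-0.54, 0.2], [-0.29, 0.39], [-0.47, 0.11], [-0.35, -0.04]]
reader [0.5661 0.2102 0.1485]
[[-0.16, 0.3], [0.07, 0.41], [-0.06, -0.26], [-0.19, -0.21], [0.42, -0.15]]
reader [0.5675 0.2143 0.1534]
[[-0.41, -0.0], [0.09, 0.03], [0.13, 0.18], [-0.11, -0.05], [0.22, -0.18]]
```

```bash
python3 -m inch '[[0,0,0,8.4,0.045],[0,0,0,8.4,0.045],[0,0,0,8.4,0.045],[0,0,0,8.4,0.045],[0,0,0,8.4,0.045],[0,0,0,8.2,0.045],[0,0,0,0,0.045],[0,0,0,0,0.045]]'
cat >> h.py <<'E'
def delta(target,zt,yaw=None):
    from station import bot
    o=bot.get_obs();y=o["tool_rot"][2];d=np.array([*target,zt])-o["eef_pos"]
    c,s=np.cos(y),np.sin(y)
    print("t",round(o["clock"],2),"eef",np.round(o["eef_pos"],4),"rot",np.round(o["tool_rot"],4),"open",round(o["opening"],4),"F",np.round(o["force"],1))
    print("shift tool xyz",np.round([c*d[0]+s*d[1],-d[2],-s*d[0]+c*d[1]],4), "turn deg",None if yaw is None else np.degrees((y-yaw+np.pi)%(2*np.pi)-np.pi).round(2))
E
python3 - <<'E'
from h import *
load()
delta((.542,-.3077),.15,.24-np.pi/2)
E
```

```text
clock: 1.0
eef_pos: [0.2739, 0.5599, 0.1914]
tool_rot: [-1.574, -0.004, -1.352]
force: [1.0, -0.2, -0.1]
opening: 0.0445
t 1.0 eef [0.2739 0.5599 0.1914] rot [-1.5735 -0.004  -1.3524] open 0.0445 F [ 1.  -0.2 -0.1]
shift tool xyz [0.9051 0.0414 0.0738] turn deg -1.24
```

```bash
python3 -m inch '[[0.02,0,0.002,0,0.045],[0.045,0,0.004,0,0.045],[0.045,0,0.004,0,0.045],[0.045,0,0.004,0,0.045],[0.045,0,0.004,0,0.045],[0.045,0,0.004,0,0.045],[0.045,0,0.004,0,0.045],[0.045,0,0.004,0,0.045]]'
python3 -c "
from h import *
load();delta((.542,-.3077),.15,.24-np.pi/2)"
```

```text
clock: 1.8
eef_pos: [0.3813, 0.2367, 0.1909]
tool_rot: [-1.573, -0.001, -1.307]
force: [1.0, -0.3, 0.0]
opening: 0.0449
t 1.8 eef [0.3813 0.2367 0.1909] rot [-1.5728e+00 -1.4000e-03 -1.3066e+00] open 0.0449 F [ 1.  -0.3  0. ]
shift tool xyz [0.5675 0.0409 0.013 ] turn deg 1.39
```

```bash
python3 -m inch '[[0.045,0,0.001,0.2,0.045],[0.045,0,0.001,0.2,0.045],[0.045,0,0.001,0.2,0.045],[0.045,0,0.001,0.2,0.045],[0.045,0,0.001,0.2,0.045],[0.045,0,0.001,0,0.045],[0.045,0,0.001,0,0.045],[0.045,0,0.001,0,0.045]]'
python3 -c "
from h import *
load();delta((.542,-.3077),.15,.24-np.pi/2)"
```

```text
clock: 2.6
eef_pos: [0.4872, -0.1232, 0.1941]
tool_rot: [-1.564, -0.0, -1.29]
force: [1.1, 0.4, 0.4]
opening: 0.0448
t 2.6 eef [ 0.4872 -0.1232  0.1941] rot [-1.5643e+00 -1.0000e-04 -1.2896e+00] open 0.0448 F [1.1 0.4 0.4]
shift tool xyz [0.1924 0.0441 0.0015] turn deg 2.36
```

```bash
python3 -m inch '[[0.035,0,0,0.5,0.045],[0.035,0,0,0.5,0.045],[0.035,0.01,0,0.5,0.045],[0.03,0.01,0,0.5,0.045],[0.03,0.01,0,0.4,0.045],[0.02,0.01,0,0,0.045],[0.007,0.005,0,0,0.045],[0,0,0,0,0.045]]'
python3 -c "
from h import *
load();delta((.542,-.3077),.10,.24-np.pi/2)"
```

```text
clock: 3.4
eef_pos: [0.5397, -0.3238, 0.1474]
tool_rot: [-1.564, -0.003, -1.309]
force: [-0.1, 0.0, 0.4]
opening: 0.0451
t 3.4 eef [ 0.5397 -0.3238  0.1474] rot [-1.5639 -0.0025 -1.3094] open 0.0451 F [-0.1  0.   0.4]
shift tool xyz [-0.0149  0.0474  0.0064] turn deg 1.22
```

```bash
python3 -m inch '[[-0.008,0.012,0.003,0.6,0.045],[-0.007,0.012,0.003,0.6,0.045],[0,0.012,0,0,0.045],[0,0.008,0,0,0.045],[0,0.003,0,0,0.045],[0,0,0,0,0.045],[0,0,0,0,0.045],[0,0,0,0,0.045]]'
python3 - <<'E'
from h import *
setup();load();delta((.542,-.3077),.10,.24-np.pi/2)
from station import bot
for n,(x,y) in(("top",(300,160)),("scene",(140,170))):
    im=np.load(f"cam_{n}.npz")["img"][:,:,::-1]
    w=70 if n=="top" else 100
    cv2.imwrite(f"pics/g1{n}.png",cv2.resize(im[y:y+w,x:x+w],None,fx=7 if w>80 else 8,fy=7 if w>80 else 8,interpolation=cv2.INTER_CUBIC)[:600])
    print(n,proj(n,[bot.get_obs()["eef_pos"]]))
E
```

```text
clock: 4.2
eef_pos: [0.5434, -0.3, 0.0972]
tool_rot: [-1.562, 0.0, -1.323]
force: [0.6, -0.6, -0.3]
opening: 0.0452
t 4.3 eef [ 0.5434 -0.3001  0.0973] rot [-1.5619e+00  3.0000e-04 -1.3230e+00] open 0.0448 F [-0.8 -0.8 -0.2]
shift tool xyz [ 0.007  -0.0027 -0.0032] turn deg 0.45
top [[339.76752487 190.81891787]]
scene [[168.39857884 223.65001417]]
```

```bash
sleep 0
```

```text
(no output)
```

View pics/g1scene.png

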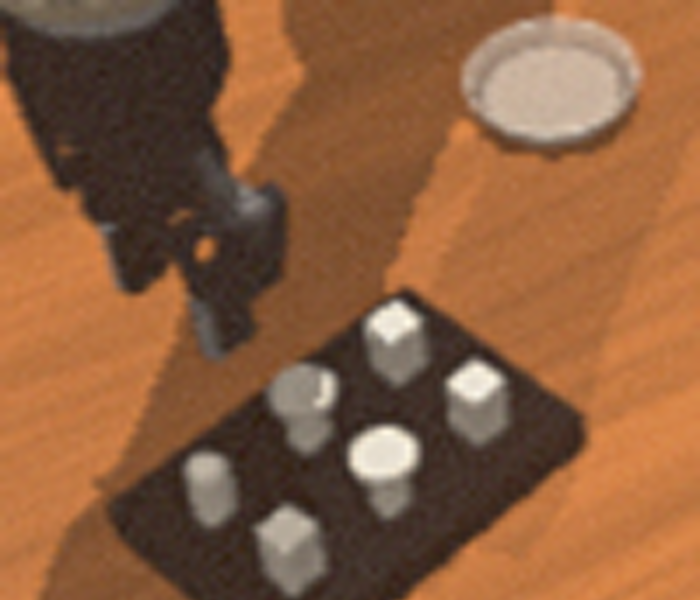

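View pics/g1top.png

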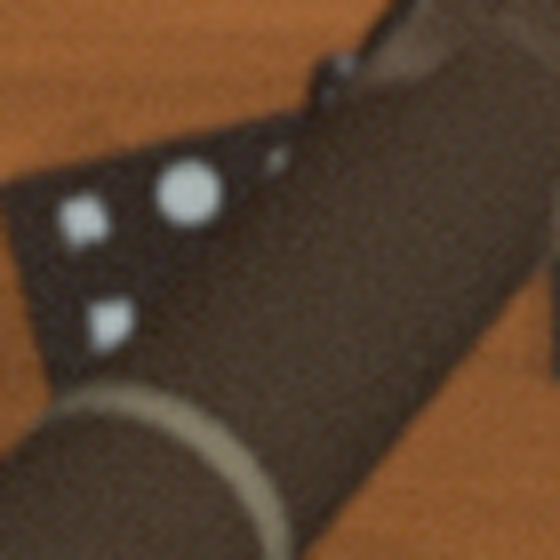

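```bash
python3 - <<'E'
from h import *
load()
from station import bot
o=bot.get_obs();e=o["eef_pos"];y=o["tool_rot"][2]
tx=np.array([np.cos(y),np.sin(y),0]);tz=np.array([-np.sin(y),np.cos(y),0])
im=np.load("cam_scene.npz")["img"][:,:,::-1]
x0,y0,s=130,160,8
c=cv2.resize(im[y0:y0+75,x0:x0+75],None,fx=s,fy=s,interpolation=cv2.INTER_CUBIC)
c=np.clip(c.astype(float)*1.8,0,255).astype(np.uint8)
q=lambda X:tuple(int(v) for v in ((proj("scene",[X])[0]-[x0,y0]+.5)*s-.5))
for sg in(-1,1):
  for op in (.0225,.037):
    P=[e+sg*op*tz+w*tx+h*np.array([0,0,1]) for w,h in((-.011,0),(.011,0),(.011,.03),(-.011,.03))]
    for a,b in zip(P,P[1:]+P[:1]): cv2.line(c,q(a),q(b),(0,255,0) if sg>0 else (255,255,0),1)
cv2.circle(c,q(e),3,(0,0,255),-1)
cv2.imwrite("pics/g2.png",c)
E
```

```text
(no output)
```

View pics/g2.png

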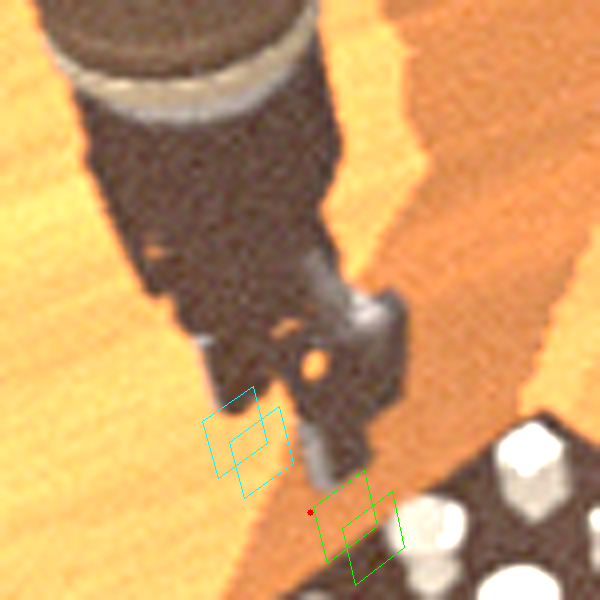

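```bash
python3 - <<'E'
from h import *
load()
im=cv2.imread("pics/scene0.png")
e=np.array([.2743,.5609,.193]);y=-.4548
tx=np.array([np.cos(y),np.sin(y),0]);tz=np.array([-np.sin(y),np.cos(y),0])
x0,y0,s=300,0,8
c=cv2.resize(im[y0:y0+75,x0:x0+75],None,fx=s,fy=s,interpolation=cv2.INTER_CUBIC)
c=np.clip(c.astype(float)*1.8,0,255).astype(np.uint8)
q=lambda X:tuple(int(v) for v in ((proj("scene",[X])[0]-[x0,y0]+.5)*s-.5))
for sg in(-1,1):
  for op in (.0425,.057):
    P=[e+sg*op*tz+w*tx+h*np.array([0,0,1]) for w,h in((-.011,.013),(.011,.013),(.011,.04),(-.011,.04))]
    for a,b in zip(P,P[1:]+P[:1]): cv2.line(c,q(a),q(b),(0,255,0) if sg>0 else (255,255,0),1)
cv2.circle(c,q(e),3,(0,0,255),-1)
cv2.imwrite("pics/g3.png",c)
t=np.load("cam_top.npz")["img"][:,:,::-1]
cv2.imwrite("pics/g4.png",cv2.resize(t[120:220,280:400],None,fx=5,fy=5,interpolation=cv2.INTER_CUBIC))
E
```

```text
(no output)
```

View pics/g3.png

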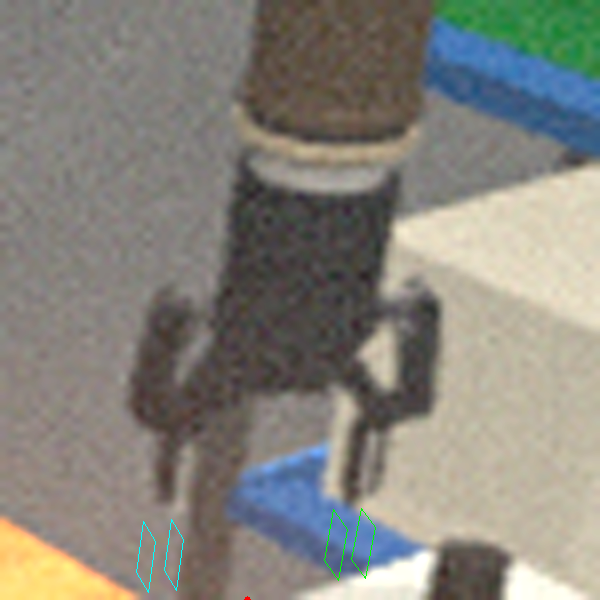

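View pics/g4.png

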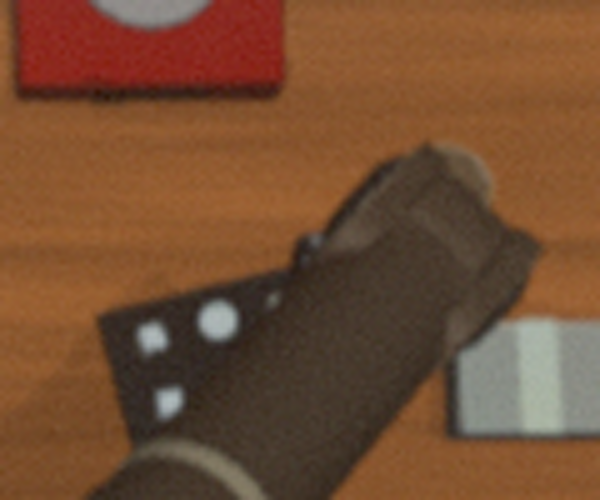

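```bash
python3 - <<'E'
from h import *
load()
for n in("scene","top"):
    im=cv2.imread(f"pics/{n}0.png")
    for r in (.08,.1):
        a=np.linspace(0,6.28,60);P=proj(n,np.c_[r*np.cos(a),r*np.sin(a),0*a])
        c=im
        cv2.polylines(im,[np.round(P*8).astype(int)],True,(0,255,0),1,shift=3)
    x,y=(130,60) if n=="scene" else (205,260)
    cv2.imwrite(f"pics/b{n}.png",cv2.resize(im[y:y+110,x:x+110],None,fx=5,fy=5,interpolation=cv2.INTER_NEAREST))
E
```

```text
(no output)
```

View pics/bscene.png

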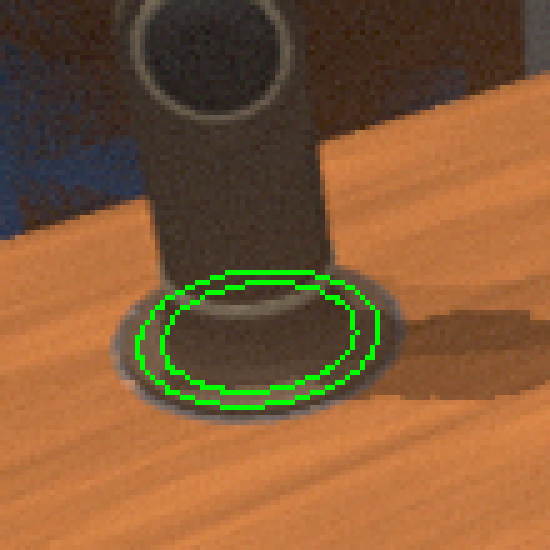

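View pics/btop.png

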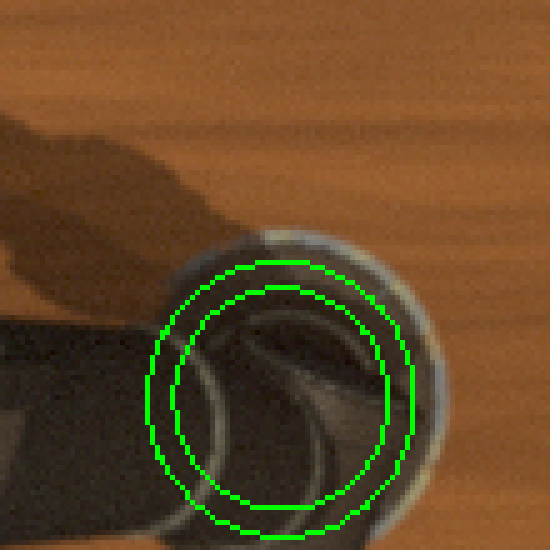

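```bash
python3 -m inch '[[0.004,0.008,-0.002,0.4,0.045],[0.003,0.008,-0.001,0,0.045],[0,0.008,0,0,0.045],[0,0.008,0,0,0.045],[0,0.004,0,0,0.045],[0,0,0,0,0.045],[0,0,0,0,0.045],[0,0,0,0,0.045]]'
cat >> h.py <<'E'
def view(fn,n,x0,y0,w,hh,s,boost=1.0,pts=()):
    im=np.load(f"cam_{n}.npz")["img"][:,:,::-1]
    c=cv2.resize(im[y0:y0+hh,x0:x0+w],None,fx=s,fy=s,interpolation=cv2.INTER_CUBIC)
    c=np.clip(c.astype(float)*boost,0,255).astype(np.uint8)
    for X in pts:
        u=(proj(n,[X])[0]-[x0,y0]+.5)*s-.5
        cv2.circle(c,tuple(int(v) for v in u),3,(0,255,0),-1)
    cv2.imwrite(fn,c)
E
python3 - <<'E'
from h import *
from station import bot
setup();load();delta((.542,-.3077),.06,.24-np.pi/2)
e=bot.get_obs()["eef_pos"]
view("pics/g5.png","scene",130,180,90,75,8,1.6,[e,e+[0,0,.02],e+[0,0,.04]])
E
```

```text
clock: 5.1
eef_pos: [0.5419, -0.3088, 0.0576]
tool_rot: [-1.563, 0.001, -1.332]
force: [0.1, 0.5, -0.2]
opening: 0.0448
t 5.2 eef [ 0.5421 -0.3088  0.0578] rot [-1.5622e+00  4.0000e-04 -1.3316e+00] open 0.045 F [ 0.1  0.8 -0.1]
shift tool xyz [-0.0011 -0.0022  0.0002] turn deg -0.04
```

View pics/g5.png

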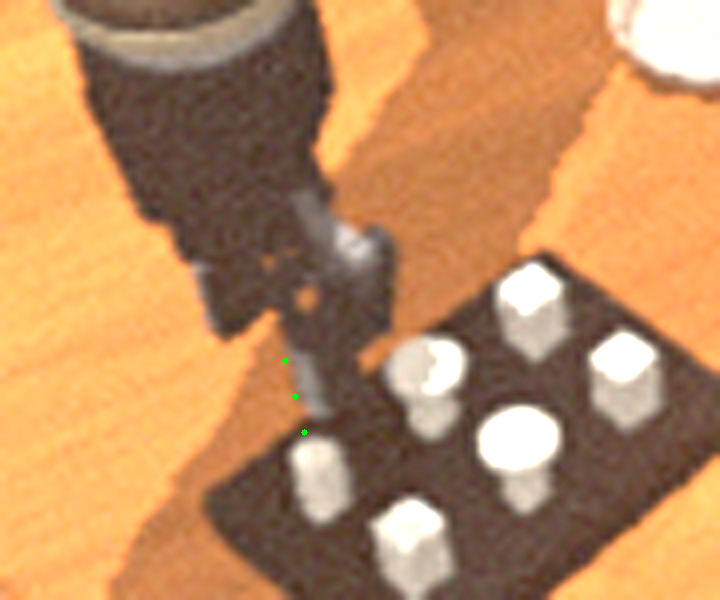

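```bash
python3 -m inch '[[0,0.006,0,0,0.045],[0,0.006,0,0,0.045],[0,0.006,0,0,0.045],[0,0.006,0,0,0.045],[0,0.003,0,0,0.045],[0,0,0,0,0.045],[0,0,0,0,0.045],[0,0,0,0,0.045]]'
python3 - <<'E'
from h import *
from station import bot
setup();load();delta((.542,-.3077),.028,.24-np.pi/2)
e=bot.get_obs()["eef_pos"]
view("pics/g6.png","scene",130,180,90,75,8,1.6,[e,e+[0,0,.02],e+[0,0,.04]])
E
```

```text
clock: 6.0
eef_pos: [0.5424, -0.3086, 0.0284]
tool_rot: [-1.562, 0.0, -1.331]
force: [0.9, 1.0, 0.8]
opening: 0.0449
t 6.1 eef [ 0.5425 -0.3087  0.0285] rot [-1.5619e+00  3.0000e-04 -1.3313e+00] open 0.0449 F [-0.2  0.3 -0. ]
shift tool xyz [-0.001   0.0005 -0.0003] turn deg -0.03
```

View pics/g6.png

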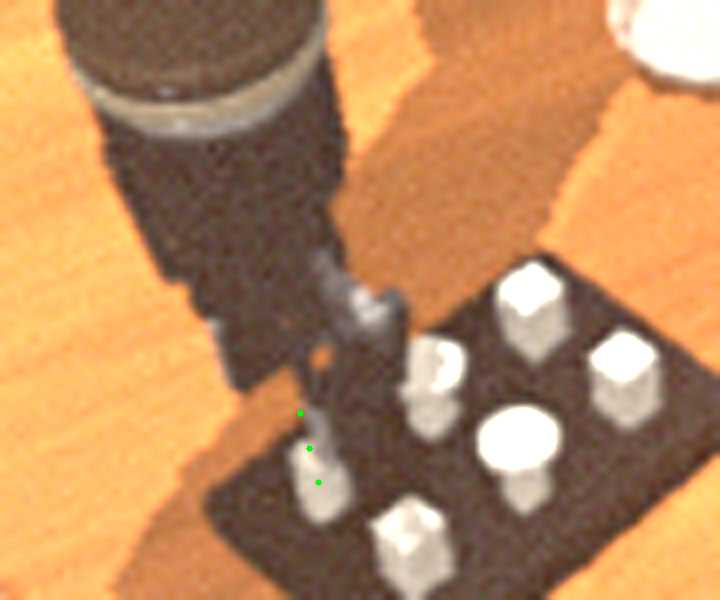

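```bash
python3 -m inch '[[0,0,0,0,0.03],[0,0,0,0,0.03],[0,0,0,0,0.025],[0,0,0,0,0.02],[0,0,0,0,0.015],[0,0,0,0,0.01],[0,0,0,0,0.01],[0,0,0,0,0.01]]'
python3 - <<'E'
from h import *
from station import bot
setup();load();delta((.542,-.3077),.028,.24-np.pi/2)
e=bot.get_obs()["eef_pos"]
view("pics/g7.png","scene",130,180,90,75,8,1.6)
E
```

```text
clock: 6.9
eef_pos: [0.5429, -0.3088, 0.0292]
tool_rot: [-1.561, -0.0, -1.331]
force: [-0.3, -0.6, -0.0]
opening: 0.0096
t 7.0 eef [ 0.5429 -0.3088  0.0292] rot [-1.5609e+00 -3.0000e-04 -1.3312e+00] open 0.0104 F [1.1 0.6 0.7]
shift tool xyz [-0.0013  0.0012 -0.0007] turn deg -0.02
```

View pics/g7.png

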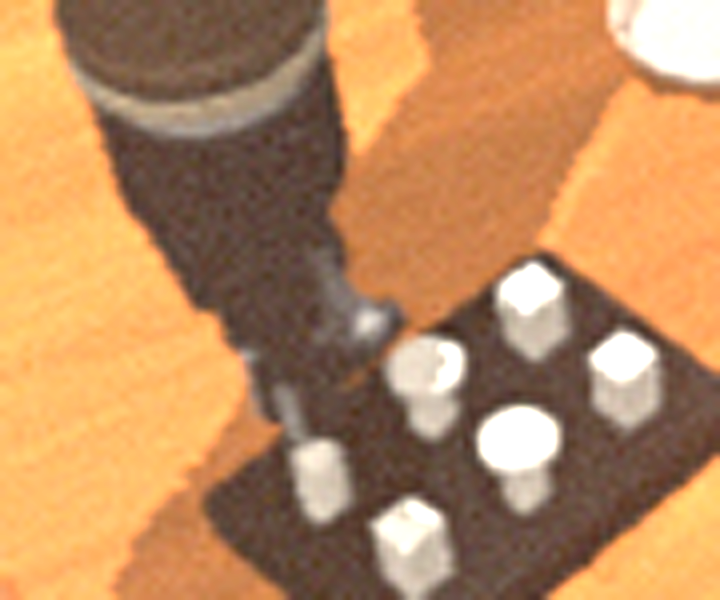

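```bash
python3 - <<'E'
from h import *
load()
def c(u,x0,y0,s): return crop([u],x0,y0,s)[0]
for nm,e,ob in (("start",(.2743,.5609,.193),c((265,500),300,0,8)),("g2",(.5434,-.3,.0973),c((290,445),130,160,8)),("g5",(.5421,-.3088,.0578),c((270,375),130,180,8)),("g7",(.5429,-.3088,.0292),c((300,440),130,180,8))):
    for h in(0,.01,.02,.03,.04,.05): print(nm,h,(proj("scene",[np.array(e)+[0,0,h]])[0]-ob).round(1))
E
```

```text
start 0 [-2.2 12.5]
start 0.01 [-1.9 10.1]
start 0.02 [-1.5  7.8]
start 0.03 [-1.1  5.4]
start 0.04 [-0.7  3.1]
start 0.05 [-0.3  0.6]
g2 0 [2.6 8.5]
g2 0.01 [2.  6.1]
g2 0.02 [1.4 3.8]
g2 0.03 [0.9 1.4]
g2 0.04 [ 0.2 -1. ]
g2 0.05 [-0.4 -3.5]
g5 0 [4.3 7.2]
g5 0.01 [3.7 5. ]
g5 0.02 [3.2 2.7]
g5 0.03 [2.6 0.5]
g5 0.04 [ 2.  -1.8]
g5 0.05 [ 1.4 -4.2]
g7 0 [2.3 5.3]
g7 0.01 [1.7 3.2]
g7 0.02 [1.2 1.1]
g7 0.03 [ 0.6 -1.1]
g7 0.04 [ 0.  -3.3]
g7 0.05 [-0.5 -5.5]
```

```bash
python3 -m inch '[[0,0,0,0,0.045],[0,0,0,0,0.045],[0,0,0,0,0.045],[0,0.002,0,0,0.045],[0,0.002,0,0,0.045],[0,0.001,0,0,0.045],[0,0,0,0,0.045],[0,0,0,0,0.045]]'
python3 - <<'E'
from h import *
from station import bot
setup();load();delta((.542,-.3077),.02,.24-np.pi/2)
e=bot.get_obs()["eef_pos"]
view("pics/g8.png","scene",110,160,120,95,6,1.6)
E
```

```text
clock: 7.8
eef_pos: [0.5429, -0.3087, 0.0235]
tool_rot: [-1.561, -0.0, -1.331]
force: [-0.6, -1.6, 0.9]
opening: 0.045
t 7.9 eef [ 0.5429 -0.3087  0.0236] rot [-1.5611e+00 -2.0000e-04 -1.3312e+00] open 0.0451 F [ 1.3  0.2 -0.3]
shift tool xyz [-0.0012  0.0036 -0.0006] turn deg -0.02
```

View pics/g8.png

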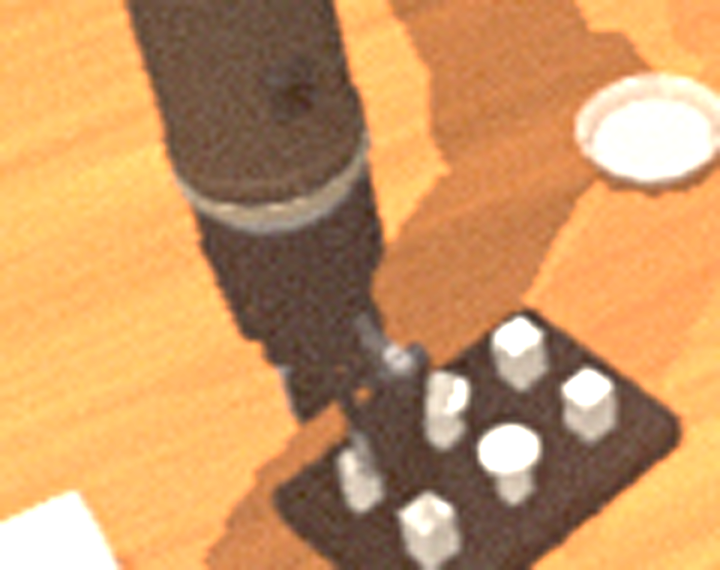

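```bash
python3 -m inch '[[-0.001,0.002,0,0,0.045],[0,0.002,0,0,0.045],[0,0.001,0,0,0.045],[0,0,0,0,0.045],[0,0,0,0,0.045],[0,0,0,0,0.045],[0,0,0,0,0.045],[0,0,0,0,0.045]]'
python3 -m inch '[[0,0.001,0,0,0.045],[0,0.001,0,0,0.045],[0,0.001,0,0,0.045],[0,0.001,0,0,0.045],[0,0.001,0,0,0.045],[0,0,0,0,0.045],[0,0,0,0,0.045],[0,0,0,0,0.045]]'
```

```text
clock: 8.7
eef_pos: [0.5428, -0.3077, 0.0182]
tool_rot: [-1.561, -0.0, -1.331]
force: [-0.4, 0.9, 0.0]
opening: 0.0449
clock: 9.5
eef_pos: [0.5428, -0.3076, 0.0127]
tool_rot: [-1.561, -0.0, -1.331]
force: [-0.8, 1.0, -0.4]
opening: 0.0451
```

```bash
python3 -m inch '[[0,0.002,0,0,0.045],[0,0.002,0,0,0.045],[0,0.002,0,0,0.045],[0,0.001,0,0,0.045],[0,0,0,0,0.045],[0,0,0,0,0.045],[0,0,0,0,0.045],[0,0,0,0,0.045]]'
python3 - <<'E'
from h import *
from station import bot
setup();load();delta((.542,-.3077),.02,.24-np.pi/2)
e=bot.get_obs()["eef_pos"]
view("pics/g9.png","scene",140,190,75,75,8,1.8)
view("pics/g9t.png","top",290,140,80,75,8,1.8)
E
```

```text
clock: 10.3
eef_pos: [0.5428, -0.3076, 0.005]
tool_rot: [-1.561, -0.0, -1.331]
force: [0.0, -0.9, -0.2]
opening: 0.0449
t 10.4 eef [ 0.5428 -0.3076  0.005 ] rot [-1.5611e+00 -2.0000e-04 -1.3312e+00] open 0.045 F [ 0.2  0.5 -0.5]
shift tool xyz [-0.0001 -0.015  -0.0008] turn deg -0.02
```

View pics/g9.png

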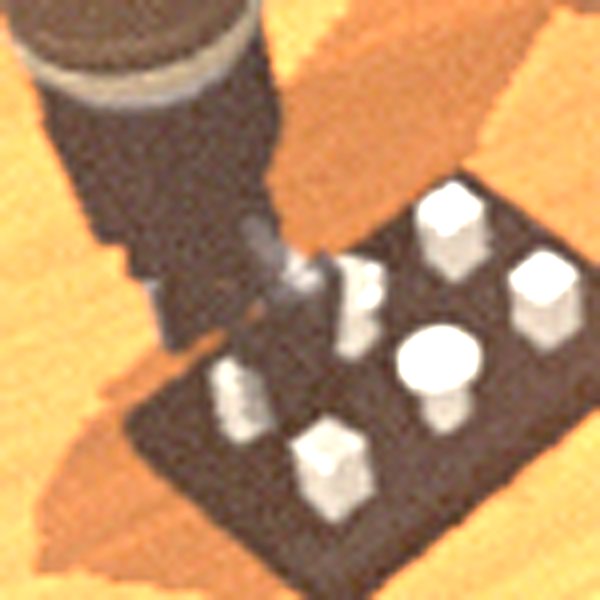

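View pics/g9t.png

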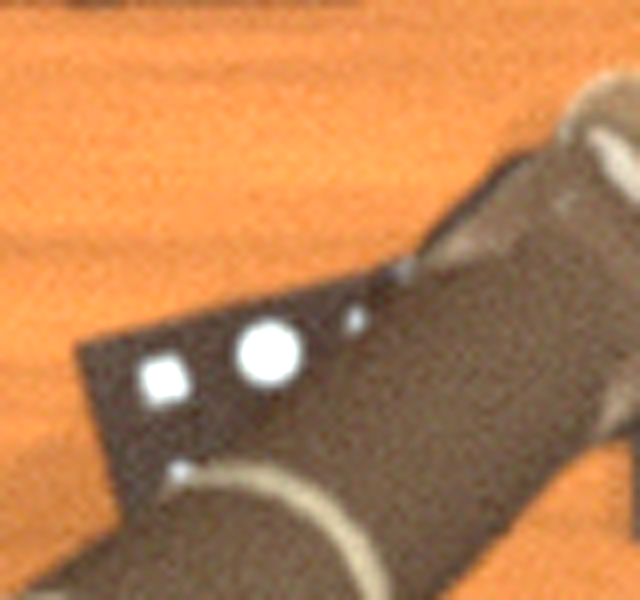

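```bash
python3 -m inch '[[0,0,0,0,0.03],[0,0,0,0,0.03],[0,0,0,0,0.025],[0,0,0,0,0.02],[0,0,0,0,0.015],[0,0,0,0,0.01],[0,0,0,0,0.01],[0,0,0,0,0.01]]'
python3 - <<'E'
from h import *
from station import bot
setup();load();delta((.542,-.3077),.02,.24-np.pi/2)
view("pics/g10.png","scene",140,190,75,75,8,1.8)
E
```

```text
clock: 11.2
eef_pos: [0.5431, -0.3078, 0.0054]
tool_rot: [-1.56, -0.001, -1.331]
force: [0.6, 0.2, 1.4]
opening: 0.0116
t 11.3 eef [ 0.5431 -0.3078  0.0054] rot [-1.5605e+00 -6.0000e-04 -1.3312e+00] open 0.0118 F [ 0.1 -0.1  0.4]
shift tool xyz [-0.0004 -0.0146 -0.0011] turn deg -0.02
```

View pics/g10.png

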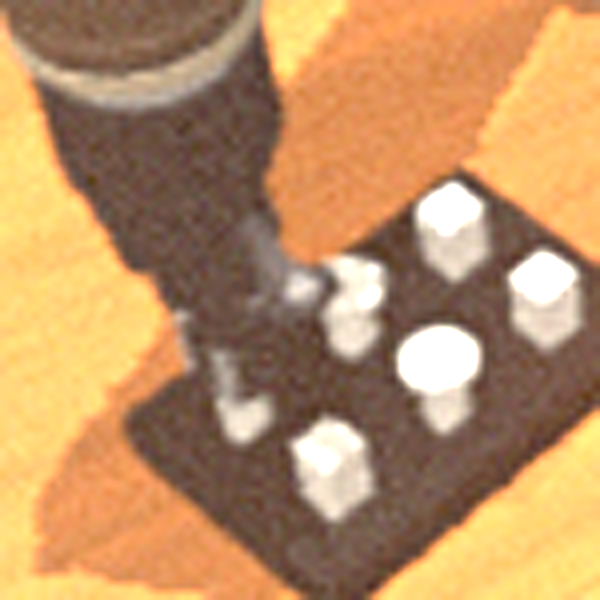

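```bash
python3 -m inch '[[0,0,0,0,0.045],[0,0,0,0,0.045],[0,0,0,0,0.045],[0,0.002,0,0,0.045],[0,0.002,0,0,0.045],[0,0.002,0,0,0.045],[0,0.001,0,0,0.045],[0,0,0,0,0.045]]'
python3 - <<'E'
from h import *
from station import bot
setup();load();delta((.542,-.3077),.0,.24-np.pi/2)
view("pics/g11.png","scene",140,190,75,75,8,1.8)
E
```

```text
clock: 12.1
eef_pos: [0.5429, -0.3076, -0.0026]
tool_rot: [-1.561, -0.0, -1.331]
force: [0.7, -0.7, 0.1]
opening: 0.0449
t 12.2 eef [ 0.543  -0.3076 -0.0025] rot [-1.5610e+00 -3.0000e-04 -1.3311e+00] open 0.0449 F [ 0.3 -0.1  0. ]
shift tool xyz [-0.0001 -0.0025 -0.001 ] turn deg -0.02
```

View pics/g11.png

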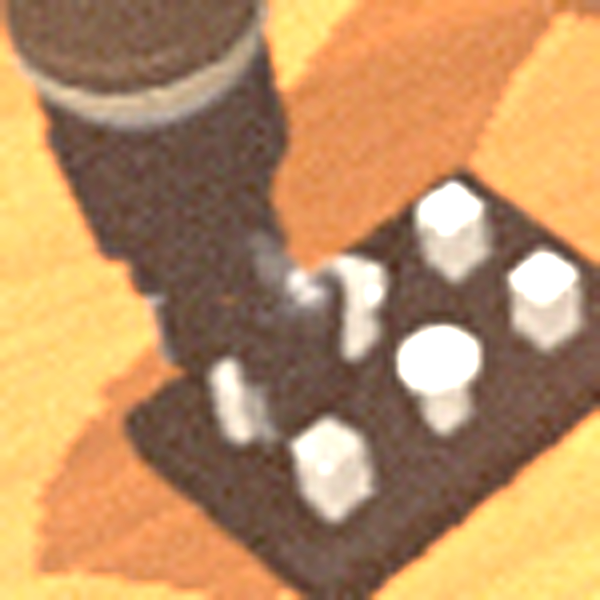

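```bash
python3 -m inch '[[0,0,0,0,0.03],[0,0,0,0,0.03],[0,0,0,0,0.025],[0,0,0,0,0.02],[0,0,0,0,0.015],[0,0,0,0,0.01],[0,0,0,0,0.01],[0,0,0,0,0.01]]'
python3 - <<'E'
from h import *
from station import bot
setup();load();delta((.542,-.3077),.0,.24-np.pi/2)
view("pics/g12.png","scene",140,190,75,75,8,1.8)
E
```

```text
clock: 13.0
eef_pos: [0.5432, -0.3079, -0.0019]
tool_rot: [-1.56, -0.001, -1.331]
force: [-0.1, 0.5, -0.0]
opening: 0.0145
t 13.1 eef [ 0.5431 -0.3079 -0.002 ] rot [-1.5604e+00 -7.0000e-04 -1.3313e+00] open 0.0146 F [0.3 0.2 0.7]
shift tool xyz [-0.0004 -0.002  -0.0011] turn deg -0.03
```

View pics/g12.png

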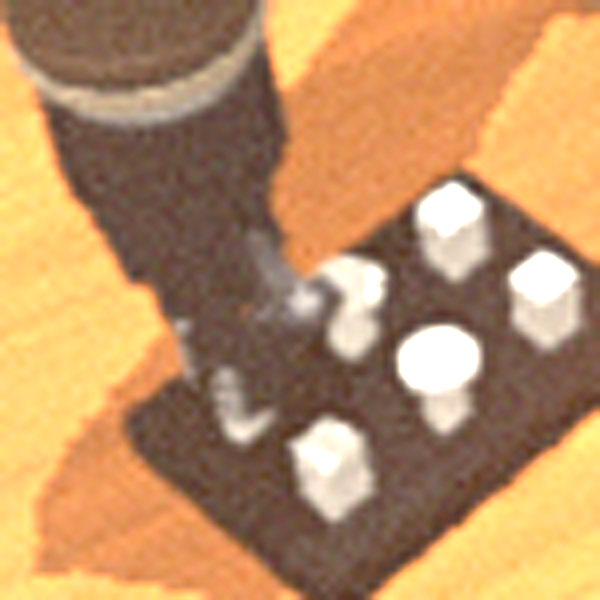

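```bash
python3 -m inch '[[0,0,0,0,0.04],[0,0,0,0,0.04],[0,0,0,0,0.04],[0,0.003,0,0,0.04],[0,0.003,0,0,0.04],[0,0.003,0,0,0.04],[0,0.001,0,0,0.04],[0,0,0,0,0.04]]'
python3 -m inch '[[0,0,0,0,0.03],[0,0,0,0,0.03],[0,0,0,0,0.025],[0,0,0,0,0.02],[0,0,0,0,0.015],[0,0,0,0,0.01],[0,0,0,0,0.01],[0,0,0,0,0.01]]'
python3 - <<'E'
from h import *
from station import bot
setup();load();delta((.542,-.3077),.0,.24-np.pi/2)
view("pics/g13.png","scene",140,190,75,75,8,1.8)
E
```

```text
clock: 13.9
eef_pos: [0.5432, -0.3076, -0.0133]
tool_rot: [-1.561, -0.0, -1.331]
force: [0.1, 0.8, 0.4]
opening: 0.04
clock: 14.7
eef_pos: [0.5432, -0.3078, -0.013]
tool_rot: [-1.561, -0.001, -1.331]
force: [-0.7, -0.0, 0.5]
opening: 0.0157
t 14.8 eef [ 0.5432 -0.3078 -0.013 ] rot [-1.5606e+00 -6.0000e-04 -1.3312e+00] open 0.0158 F [-0.5 -0.1  0.9]
shift tool xyz [-0.0004 -0.013  -0.0011] turn deg -0.03
```

View pics/g13.png

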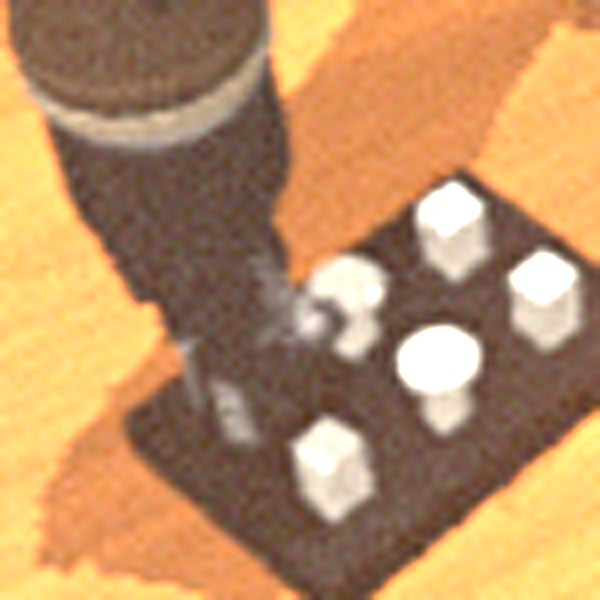

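```bash
python3 -m inch '[[0,-0.005,0,0,0.005],[0,-0.01,0,0,0.005],[0,-0.015,0,0,0.005],[0,-0.02,0,0,0.005],[0,-0.02,0,0,0.005],[0,-0.02,0,0,0.005],[0,-0.02,0,0,0.005],[0,0,0,0,0.005]]'
python3 - <<'E'
from h import *
from station import bot
setup();load();delta((.542,-.3077),.0,.24-np.pi/2)
view("pics/g14.png","scene",110,140,120,100,6,1.8)
E
```

```text
clock: 15.6
eef_pos: [0.5425, -0.3092, 0.1085]
tool_rot: [-1.558, -0.003, -1.333]
force: [-1.0, 0.4, -0.1]
opening: 0.0156
t 15.7 eef [ 0.5414 -0.308   0.1056] rot [-1.5603e+00 -6.0000e-04 -1.3321e+00] open 0.0155 F [ 0.2  0.9 -0.8]
shift tool xyz [-0.0002  0.1056  0.0007] turn deg -0.08
```

View pics/g14.png

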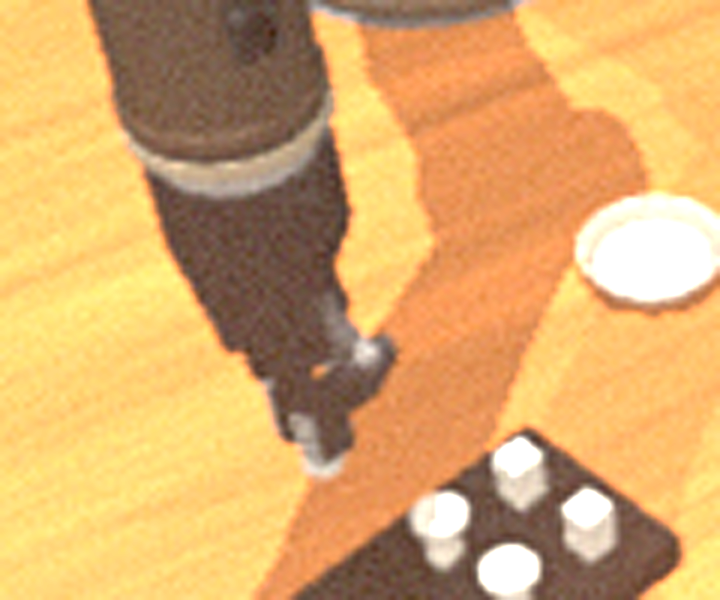

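```bash
python3 - <<'E'
from h import *
load()
print(proj("scene",[[.5414,-.308,.127]]), crop([[322,476]],110,140,6))
delta((.580,.1283),.105,.151-np.pi/2)
E
```

```text
[[163.67545404 217.43800156]] [[163.25       218.91666667]]
t 15.7 eef [ 0.5414 -0.308   0.1056] rot [-1.5603e+00 -6.0000e-04 -1.3321e+00] open 0.0155 F [ 0.2  0.9 -0.8]
shift tool xyz [-0.4148  0.0006  0.1407] turn deg 5.02
```

```bash
python3 -m inch '[[0,0,0,2.5,0.005],[-0.02,0,0.004,2.5,0.005],[-0.04,0,0.01,0,0.005],[-0.045,0,0.011,0,0.005],[-0.045,0,0.011,0,0.005],[-0.045,0,0.011,0,0.005],[-0.045,0,0.011,0,0.005],[-0.045,0,0.011,0,0.005]]'
python3 -c "
from h import *
load();delta((.580,.1283),.105,.151-np.pi/2)"
```

```text
clock: 16.5
eef_pos: [0.5616, -0.0142, 0.0994]
tool_rot: [-1.571, -0.002, -1.438]
force: [0.5, 0.5, 0.5]
opening: 0.0159
t 16.5 eef [ 0.5616 -0.0142  0.0994] rot [-1.5715 -0.0019 -1.4382] open 0.0159 F [0.5 0.5 0.5]
shift tool xyz [-0.1388 -0.0056  0.0371] turn deg -1.06
```

```bash
python3 -m inch '[[-0.035,-0.002,0.01,-0.5,0.005],[-0.03,-0.002,0.009,-0.5,0.005],[-0.025,-0.001,0.007,0,0.005],[-0.018,0,0.005,0,0.005],[-0.01,0,0.002,0,0.005],[-0.005,0,0,0,0.005],[0,0,0,0,0.005],[0,0,0,0,0.005]]'
python3 -c "
from h import *
load();delta((.580,.1283),.105,.151-np.pi/2)"
```

```text
clock: 17.3
eef_pos: [0.5705, 0.1257, 0.0972]
tool_rot: [-1.584, -0.002, -1.408]
force: [-0.5, -0.1, 0.3]
opening: 0.0161
t 17.3 eef [0.5705 0.1257 0.0972] rot [-1.5836 -0.0016 -1.4082] open 0.0161 F [-0.5 -0.1  0.3]
shift tool xyz [-0.001  -0.0078  0.0098] turn deg 0.67
```

```bash
python3 -m inch '[[0,0.005,0.005,0.3,0.005],[-0.001,0.01,0.003,0.3,0.005],[0,0.01,0.002,0,0.005],[0,0.01,0,0,0.005],[0,0.005,0,0,0.005],[0,0,0,0,0.005],[0,0,0,0,0.005],[0,0,0,0,0.005]]'
python3 - <<'E'
from h import *
from station import bot
setup();load();delta((.580,.1283),.057,.151-np.pi/2)
e=bot.get_obs()["eef_pos"]
print("bottom",proj("scene",[e+[0,0,.021]]),proj("top",[e+[0,0,.021]]))
view("pics/p1.png","scene",255,120,90,75,8,1.3)
view("pics/p1t.png","top",160,130,100,90,6,1.3)
E
```

```text
clock: 18.1
eef_pos: [0.5802, 0.1236, 0.0526]
tool_rot: [-1.585, -0.003, -1.426]
force: [-0.9, 0.1, 0.7]
opening: 0.0154
t 18.2 eef [0.5804 0.1237 0.0528] rot [-1.5848 -0.0032 -1.4256] open 0.0152 F [-0.  -0.1  0.5]
shift tool xyz [-0.0046 -0.0042  0.0003] turn deg -0.33
bottom [[292.68598137 179.20569281]] [[226.05970461 183.53184424]]
```

View pics/p1.png

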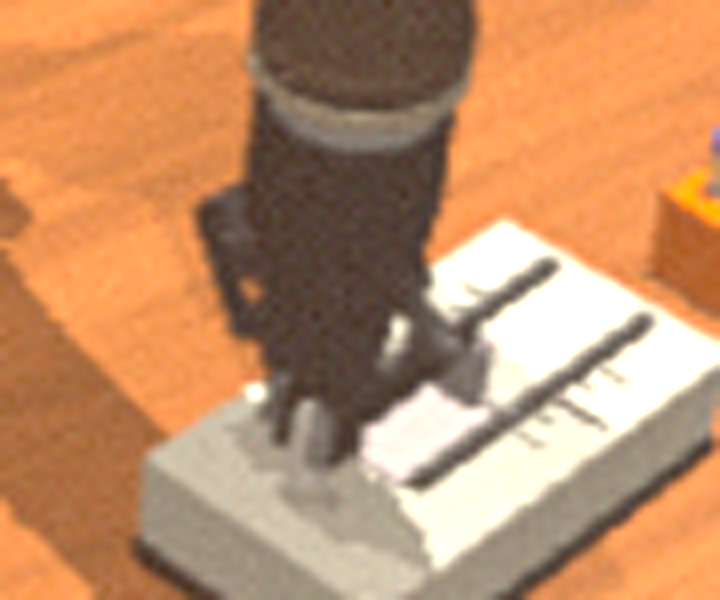

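View pics/p1t.png

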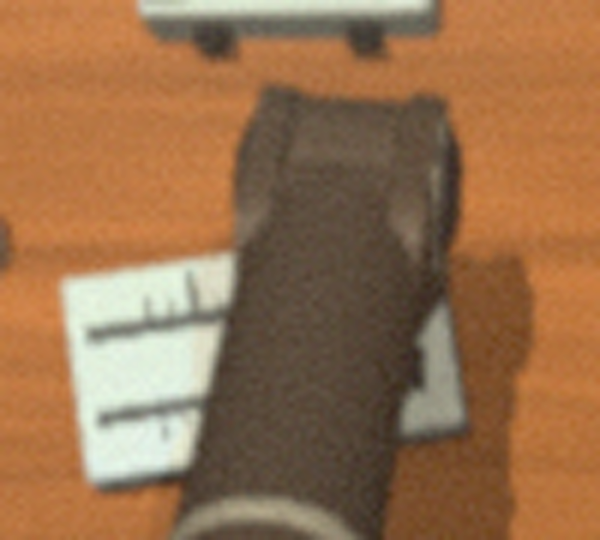

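```bash
python3 -m inch '[[-0.003,0.002,0,0,0.005],[-0.003,0.002,0,0,0.005],[0,0.002,0,0,0.005],[0,0.002,0,0,0.005],[0,0,0,0,0.005],[0,0,0,0,0.005],[0,0,0,0,0.005],[0,0,0,0,0.005]]'
python3 - <<'E'
from h import *
from station import bot
setup();load();delta((.580,.1298),.04,.151-np.pi/2)
e=bot.get_obs()["eef_pos"]
print("bottom",(proj("scene",[e+[0,0,.021]])[0]-[255,120]+.5)*8)
view("pics/p2.png","scene",255,120,90,75,8,1.5)
E
```

```text
clock: 19.0
eef_pos: [0.5797, 0.1308, 0.0449]
tool_rot: [-1.583, -0.003, -1.425]
force: [-0.6, -0.0, -0.2]
opening: 0.0156
t 19.1 eef [0.5797 0.1308 0.0449] rot [-1.5834 -0.0025 -1.4249] open 0.0155 F [-0.3 -0.  -0. ]
shift tool xyz [0.001  0.0049 0.0002] turn deg -0.29
bottom [316.12159685 484.14662163]
```

View pics/p2.png

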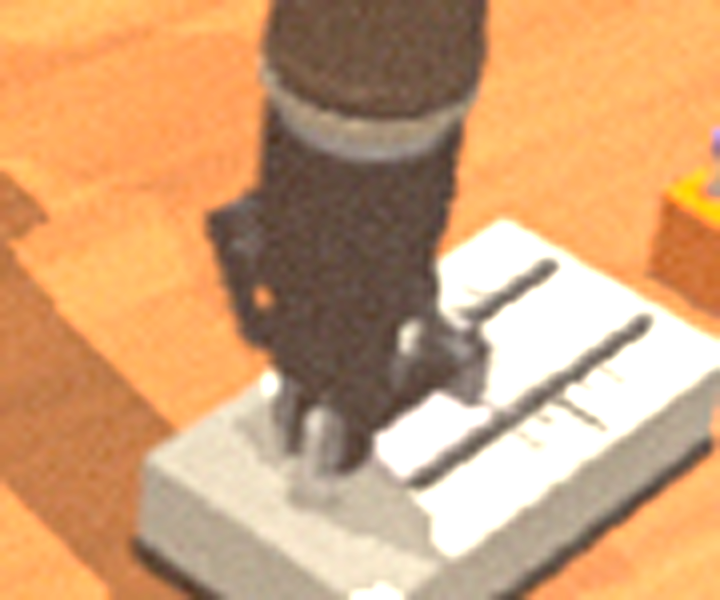

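```bash
python3 -m inch '[[0.001,0.001,0,0,0.005],[0,0.002,0,0,0.005],[0,0.002,0,0,0.005],[0,0.002,0,0,0.005],[0,0.002,0,0,0.005],[0,0,0,0,0.005],[0,0,0,0,0.005],[0,0,0,0,0.005]]'
python3 -c "
from h import *
load();delta((.580,.1295),.03,.151-np.pi/2)"
```

```text
clock: 19.9
eef_pos: [0.5796, 0.1295, 0.0349]
tool_rot: [-1.584, -0.003, -1.425]
force: [-0.7, 1.0, -0.4]
opening: 0.0154
t 19.9 eef [0.5796 0.1295 0.0349] rot [-1.5837 -0.0026 -1.4251] open 0.0154 F [-0.7  1.  -0.4]
shift tool xyz [0.0001 0.0049 0.0004] turn deg -0.3
```

```bash
python3 -m inch '[[0,0.001,0,0,0.005],[0,0.002,0,0,0.005],[0,0.002,0,0,0.005],[0,0.002,0,0,0.005],[0,0.002,0,0,0.005],[0,0,0,0,0.005],[0,0,0,0,0.005],[0,0,0,0,0.005]]'
python3 - <<'E'
from h import *
setup();load();delta((.580,.1295),.026,.151-np.pi/2)
view("pics/p3.png","scene",255,120,90,75,8,1.5)
E
```

```text
clock: 20.7
eef_pos: [0.5796, 0.1295, 0.0251]
tool_rot: [-1.584, -0.003, -1.425]
force: [-0.3, -0.0, -0.1]
opening: 0.0155
t 20.8 eef [0.5796 0.1296 0.0252] rot [-1.5835 -0.0026 -1.425 ] open 0.0154 F [ 0.1 -0.4 -0.6]
shift tool xyz [ 0.0001 -0.0008  0.0004] turn deg -0.3
```

View pics/p3.png

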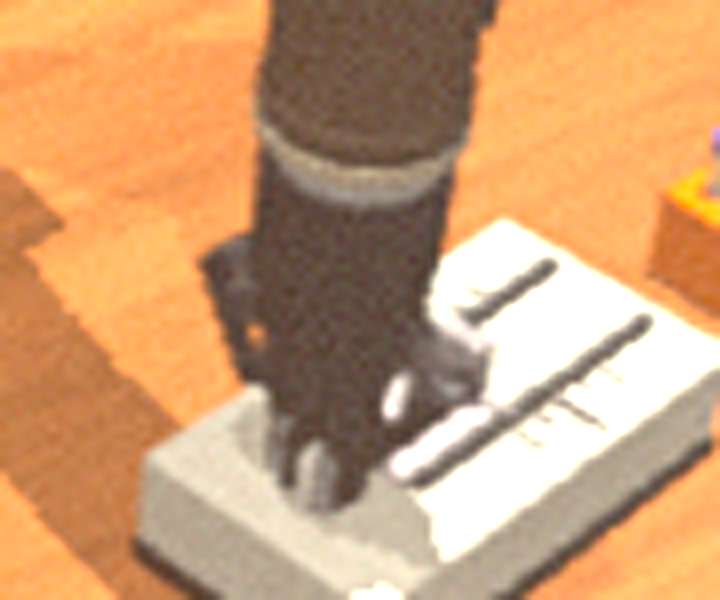

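```bash
python3 -m inch '[[0,0,0,0,0.018],[0,0,0,0,0.022],[0,0,0,0,0.026],[0,0,0,0,0.03],[0,0,0,0,0.036],[0,0,0,0,0.04],[0,0,0,0,0.04],[0,0,0,0,0.04]]'
python3 -m inch '[[0,-0.005,0,0,0.04],[0,-0.01,0,0,0.04],[0,-0.02,0,0,0.04],[0,-0.02,0,0,0.04],[0,-0.02,0,0,0.04],[0,-0.02,0,0,0.04],[0,-0.01,0,0,0.04],[0,0,0,0,0.04]]'
python3 - <<'E'
from h import *
setup();load();delta((.566,.2202),.12,.151)
view("pics/p4.png","scene",255,100,90,95,6,1.3,[place((.5672,.2123,.151),[[0,-.085,.084]])[0],place((.5675,.2143,.1534),[[0,-.085,.084]])[0]])
view("pics/p4t.png","top",160,130,100,90,6,1.3)
E
```

```text
clock: 21.6
eef_pos: [0.5798, 0.1296, 0.0255]
tool_rot: [-1.583, -0.002, -1.425]
force: [0.3, 0.9, 0.3]
opening: 0.0403
clock: 22.4
eef_pos: [0.5815, 0.1295, 0.1388]
tool_rot: [-1.581, -0.002, -1.426]
force: [-0.0, -0.8, -0.2]
opening: 0.04
t 22.5 eef [0.5806 0.1294 0.1371] rot [-1.5836 -0.0028 -1.4261] open 0.0401 F [-0.7  0.6 -0.9]
shift tool xyz [-0.092   0.0171 -0.0014] turn deg -90.36
```

View pics/p4.png

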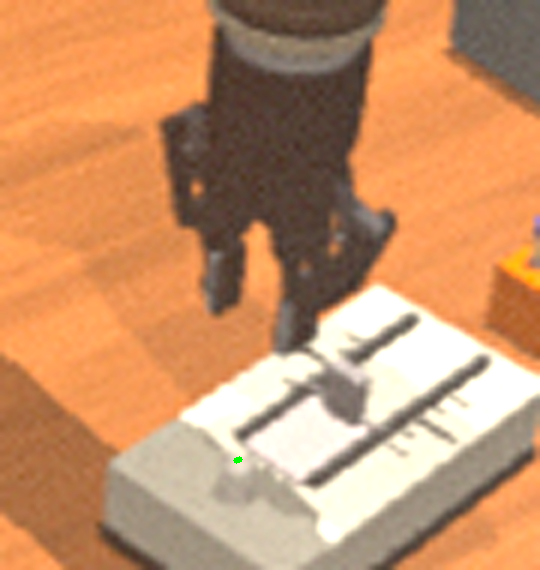

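```bash
python3 - <<'E'
from h import *
from scipy.optimize import fsolve
load()
from station import bot
inv=lambda n,uv,z:fsolve(lambda p:proj(n,[[p[0],p[1],z]])[0]-uv,[.5,.3])
print("bottle",inv("top",(144,161),.165),inv("top",(149,168),.08),inv("scene",(370,176),0.01))
print("rack",inv("top",(133,199),.08))
print(bot.get_obs()["joint_pos"].round(2))
for p in((.5672,.2123,.151),(.5675,.2143,.1534),(.5661,.2102,.1485)): print(place(p,[[0,.008,.095]]))
E
```

```text
bottle [0.65090285 0.41497574] [0.64296611 0.41636213] [0.6756285  0.41445537]
rack [0.52468278 0.47387951]
[-0.78  0.48  0.67  1.76 -0.34  1.03  0.15]
[[0.56599659 0.22020897 0.095     ]]
[[0.56627761 0.22220606 0.095     ]]
[[0.56491636 0.21811195 0.095     ]]
```

```bash
python3 -m inch '[[0,0,0,-8.4,0.04],[0,0,0,-8.4,0.04],[0,0,0,-8.4,0.04],[0,0,0,-8.4,0.04],[0,0,0,-8.4,0.04],[0,0,0,-8.4,0.04],[0,0,0,-8.4,0.04],[0,0,0,-8.4,0.04]]'
python3 -c "
from h import *
load();delta((.566,.2205),.12,.151)"
```

```text
clock: 23.3
eef_pos: [0.5739, 0.1288, 0.1263]
tool_rot: [-1.588, 0.025, -0.226]
force: [0.8, 0.3, -0.3]
opening: 0.0402
t 23.3 eef [0.5739 0.1288 0.1263] rot [-1.5875  0.0251 -0.2257] open 0.0402 F [ 0.8  0.3 -0.3]
shift tool xyz [-0.0282  0.0063  0.0877] turn deg -21.58
```

```bash
python3 -m inch '[[0,0,0,-6,0.04],[0,0,0,-6,0.04],[0,0,0,-3,0.04],[0,0,0.015,0,0.04],[0,0,0.02,0,0.04],[0,0,0.02,0,0.04],[0,0,0.015,0,0.04],[0,0,0,0,0.04]]'
python3 -c "
from h import *
load();delta((.566,.2205),.10,.151)"
```

```text
clock: 24.1
eef_pos: [0.5641, 0.2035, 0.116]
tool_rot: [-1.582, 0.044, 0.045]
force: [0.7, 0.3, 0.5]
opening: 0.0399
t 24.1 eef [0.5641 0.2035 0.116 ] rot [-1.5823  0.0436  0.0451] open 0.0399 F [0.7 0.3 0.5]
shift tool xyz [0.0027 0.016  0.0169] turn deg -6.07
```

```bash
python3 -m inch '[[0.001,0,0.006,-3,0.04],[0.001,0,0.006,-3,0.04],[0,0.005,0.004,0,0.04],[0,0.01,0,0,0.04],[0,0.005,0,0,0.04],[0,0,0,0,0.04],[0,0,0,0,0.04],[0,0,0,0,0.04]]'
python3 - <<'E'
from h import *
setup();load();delta((.566,.2205),.03,.151)
view("pics/q1.png","scene",255,90,100,100,6,1.4)
view("pics/q1t.png","top",160,130,100,90,6,1.4)
E
```

```text
clock: 24.9
eef_pos: [0.5621, 0.2166, 0.0914]
tool_rot: [-1.582, 0.049, 0.145]
force: [0.1, 0.1, -0.3]
opening: 0.0399
t 25.0 eef [0.5623 0.2168 0.0916] rot [-1.5814  0.0485  0.1449] open 0.0398 F [-0.3  0.4  0.4]
shift tool xyz [0.0042 0.0616 0.0031] turn deg -0.35
```

View pics/q1.png

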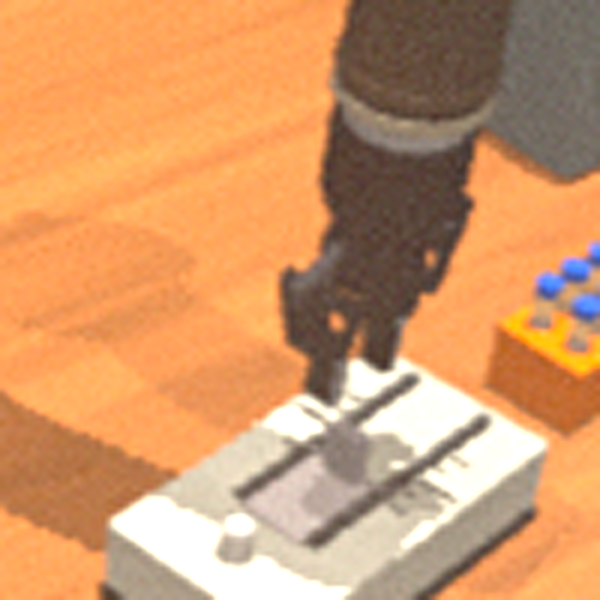

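View pics/q1t.png

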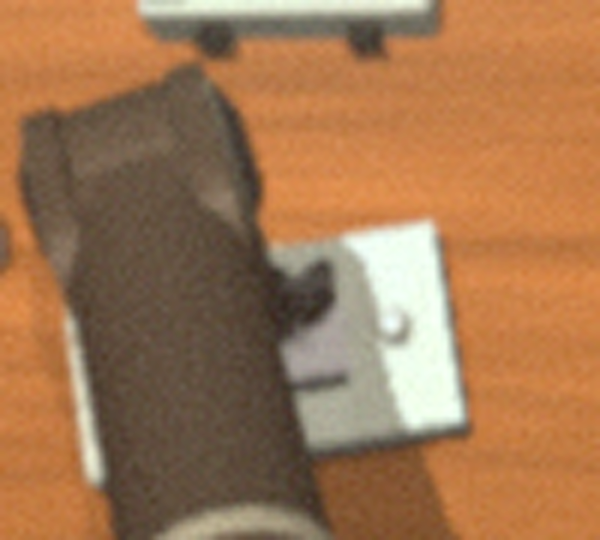

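```bash
python3 -m inch '[[0.002,0.006,0.002,-0.3,0.04],[0.002,0.008,0.001,0,0.04],[0,0.008,0,0,0.04],[0,0.008,0,0,0.04],[0,0.006,0,0,0.04],[0,0.003,0,0,0.04],[0,0,0,0,0.04],[0,0,0,0,0.04]]'
python3 - <<'E'
from h import *
setup();load();delta((.566,.2205),.03,.151)
view("pics/q2.png","scene",275,110,80,75,8,1.5)
E
```

```text
clock: 25.8
eef_pos: [0.5639, 0.2199, 0.0484]
tool_rot: [-1.581, 0.049, 0.151]
force: [-0.1, -0.4, 0.3]
opening: 0.04
t 25.9 eef [0.564  0.22   0.0487] rot [-1.5812  0.0488  0.1506] open 0.0403 F [ 0.1  0.6 -0. ]
shift tool xyz [0.0021 0.0187 0.0002] turn deg -0.02
```

View pics/q2.png

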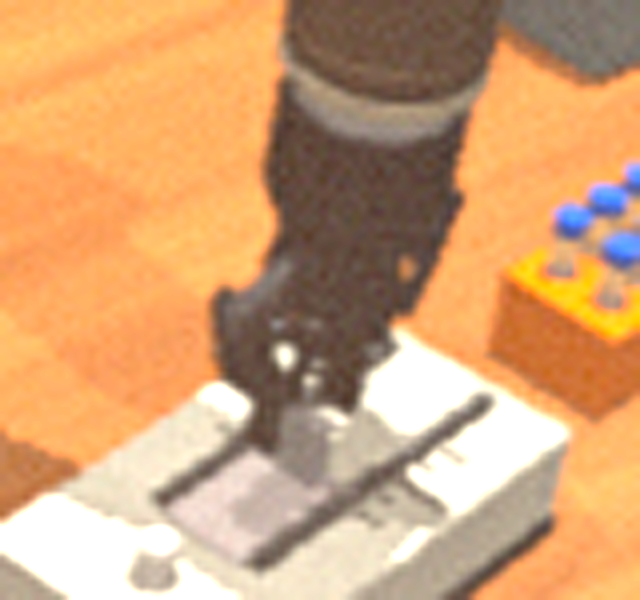

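```bash
python3 -m inch '[[0.001,0.004,0,0,0.04],[0.001,0.004,0,0,0.04],[0.001,0.004,0,0,0.04],[0,0.003,0,0,0.04],[0,0.002,0,0,0.04],[0,0,0,0,0.04],[0,0,0,0,0.04],[0,0,0,0,0.04]]'
python3 - <<'E'
from h import *
setup();load();delta((.566,.2205),.03,.151)
view("pics/q3.png","scene",275,110,80,75,8,1.5)
E
```

```text
clock: 26.7
eef_pos: [0.5669, 0.2203, 0.0306]
tool_rot: [-1.581, 0.048, 0.151]
force: [0.4, -0.0, 0.0]
opening: 0.0402
t 26.8 eef [0.5669 0.2203 0.0307] rot [-1.5807  0.0476  0.1505] open 0.0401 F [-0.5  1.3 -0.1]
shift tool xyz [-0.0009  0.0007  0.0003] turn deg -0.03
```

View pics/q3.png

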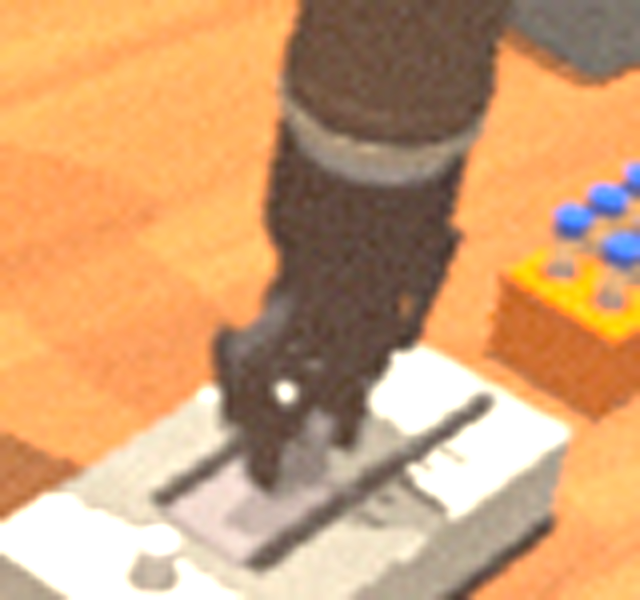

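```bash
python3 -m inch '[[0,-0.003,0,0,0.03],[0,-0.002,0,0,0.025],[0,0,0,0,0.02],[0,0,0,0,0.016],[0,0,0,0,0.012],[0,0,0,0,0.008],[0,0,0,0,0.005],[0,0,0,0,0.005]]'
python3 - <<'E'
from h import *
setup();load();delta((.566,.2205),.03,.151)
view("pics/q4.png","scene",275,110,80,75,8,1.5)
E
```

```text
clock: 27.6
eef_pos: [0.5672, 0.2223, 0.037]
tool_rot: [-1.579, 0.046, 0.151]
force: [-0.3, 0.0, 1.0]
opening: 0.0106
t 27.7 eef [0.5672 0.2223 0.037 ] rot [-1.5785  0.0463  0.1516] open 0.0104 F [0.8 0.8 0.8]
shift tool xyz [-0.0015  0.007  -0.0016] turn deg 0.03
```

View pics/q4.png

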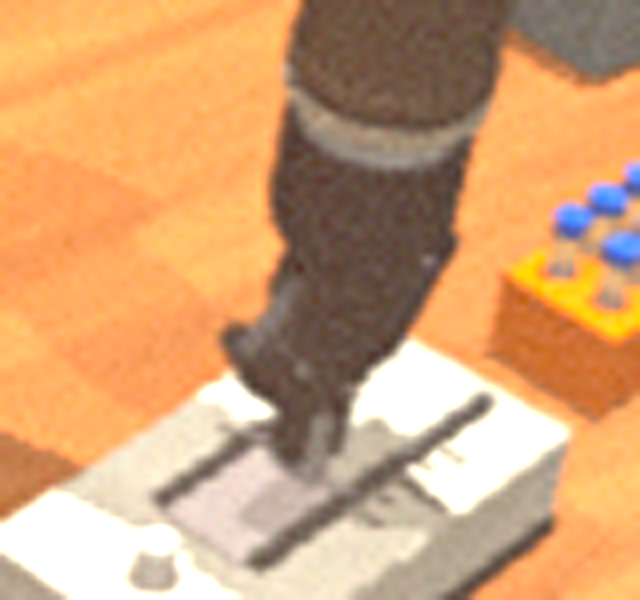

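```bash
python3 -m inch '[[0,0,0.003,0,0.005],[0,0,0.003,0,0.005],[0,0,0.003,0,0.005],[0,0,0.003,0,0.005],[0,0,0.003,0,0.005],[0,0,0.003,0,0.005],[0,0,0,0,0.005],[0,0,0,0,0.005]]'
python3 -c "
from h import *
load();delta((.5627,.2520),.037,.151)"
```

```text
clock: 28.5
eef_pos: [0.5651, 0.2361, 0.037]
tool_rot: [-1.584, 0.047, 0.148]
force: [-0.2, -4.5, 3.0]
opening: 0.0107
t 28.5 eef [0.5651 0.2361 0.037 ] rot [-1.5843  0.0473  0.1482] open 0.0107 F [-0.2 -4.5  3. ]
shift tool xyz [-0.      0.      0.0161] turn deg -0.16
```

```bash
python3 -m inch '[[0,0,0.003,0,0.005],[0,0,0.003,0,0.005],[0,0,0.003,0,0.005],[0,0,0.003,0,0.005],[0,0,0.003,0,0.005],[0,0,0.002,0,0.005],[0,0,0,0,0.005],[0,0,0,0,0.005]]'
python3 - <<'E'
from h import *
setup();load();delta((.5627,.2520),.037,.151)
view("pics/r1.png","scene",265,130,90,75,8,1.4)
view("pics/r1t.png","top",160,150,90,75,8,1.4)
E
```

```text
clock: 29.3
eef_pos: [0.5633, 0.2474, 0.037]
tool_rot: [-1.59, 0.049, 0.144]
force: [-0.8, -5.0, 2.9]
opening: 0.0105
t 29.4 eef [0.5633 0.2474 0.037 ] rot [-1.5903  0.0485  0.1443] open 0.0104 F [ 0.2 -5.7  3.2]
shift tool xyz [ 0.     -0.      0.0047] turn deg -0.38
```

View pics/r1.png

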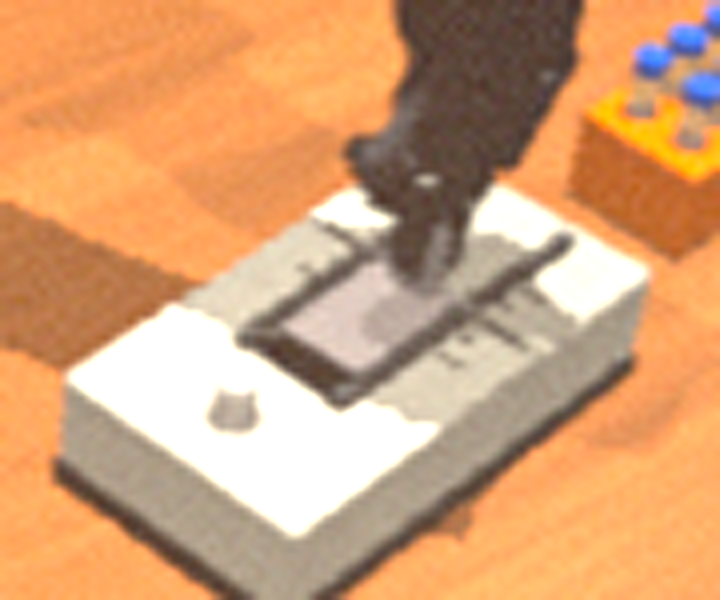

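View pics/r1t.png

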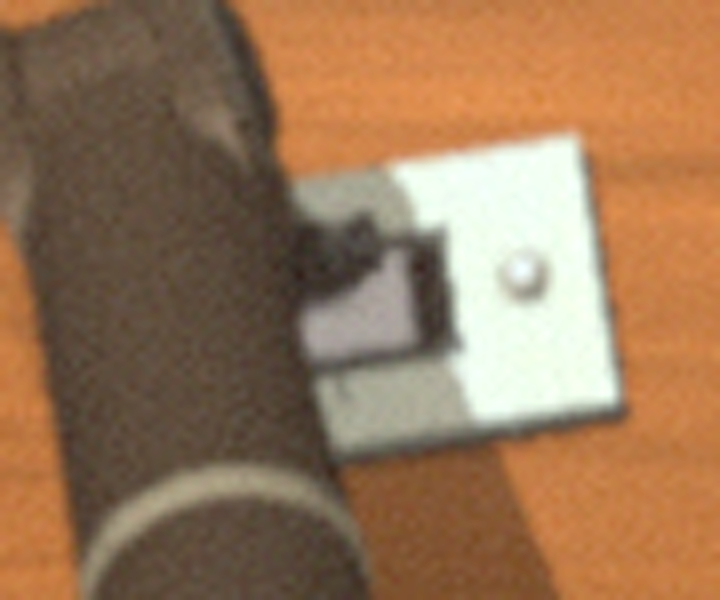

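```bash
python3 -m inch '[[0,0,0.003,0,0.005],[0,0,0.003,0,0.005],[0,0,0.001,0,0.005],[0,0,0.001,0,0.005],[0,0,0,0,0.005],[0,0,0,0,0.005],[0,0,0,0,0.005],[0,0,0,0,0.005]]'
python3 - <<'E'
from h import *
setup();load();delta((.5627,.2520),.037,.151)
P=(.5675,.2143,.1534)
view("pics/r2.png","scene",300,145,45,40,16,1.3,place(P,[[.05,.008+d,.06] for d in(0,.015,.03,.045,.06)]))
view("pics/r3.png","scene",265,130,90,75,8,1.2)
E
```

```text
clock: 30.2
eef_pos: [0.5631, 0.2482, 0.037]
tool_rot: [-1.597, 0.05, 0.14]
force: [-0.9, -5.3, 2.3]
opening: 0.0101
t 30.3 eef [0.5632 0.2481 0.037 ] rot [-1.5972  0.0499  0.1403] open 0.0104 F [ 0.  -5.   4.1]
shift tool xyz [0.0001 0.     0.0039] turn deg -0.61
```

View pics/r2.png

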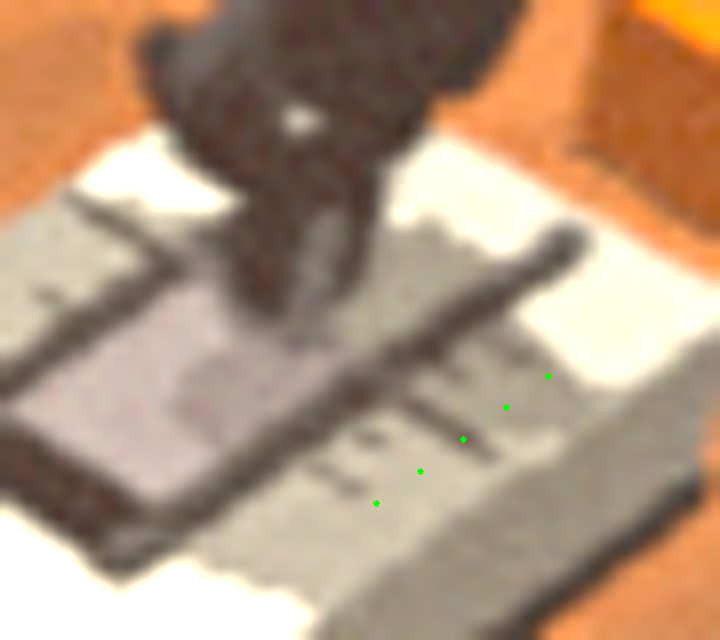

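View pics/r3.png

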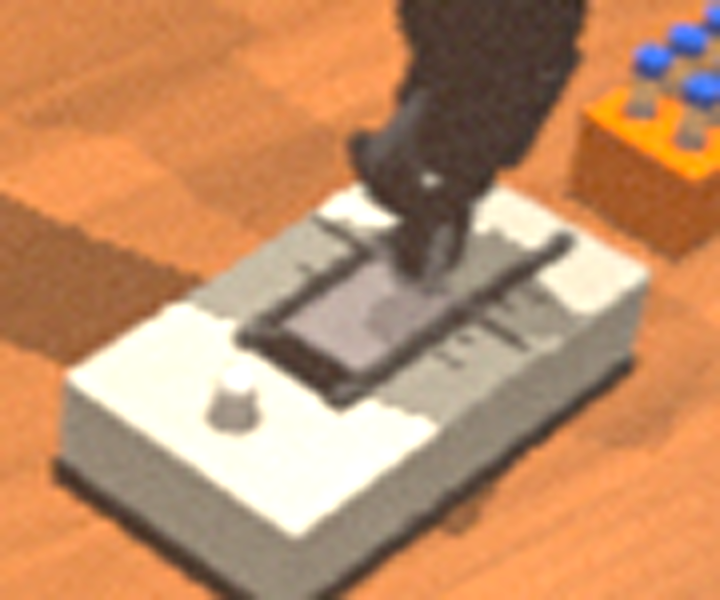

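```bash
python3 -m inch '[[0,0,0.003,0,0.005],[0,0,0.002,0,0.005],[0,0,0.002,0,0.005],[0,0,0.002,0,0.005],[0,0,0.002,0,0.005],[0,0,0.001,0,0.005],[0,0,0.001,0,0.005],[0,0,0.001,0,0.005]]'
python3 - <<'E'
from h import *
setup();load();delta((.5627,.2520),.037,.151);delta((.5627,.2520),.037,.151)
view("pics/r4.png","scene",300,145,45,40,16,1.3)
E
```

```text
clock: 31.1
eef_pos: [0.5623, 0.2534, 0.037]
tool_rot: [-1.605, 0.052, 0.136]
force: [-0.5, -6.1, 4.0]
opening: 0.0102
t 31.2 eef [0.5622 0.2534 0.037 ] rot [-1.6055  0.0519  0.136 ] open 0.0105 F [-0.6 -7.   3.7]
shift tool xyz [ 0.0003 -0.     -0.0015] turn deg -0.86
t 31.2 eef [0.5622 0.2534 0.037 ] rot [-1.6055  0.0519  0.136 ] open 0.0105 F [-0.6 -7.   3.7]
shift tool xyz [ 0.0003 -0.     -0.0015] turn deg -0.86
```

View pics/r4.png

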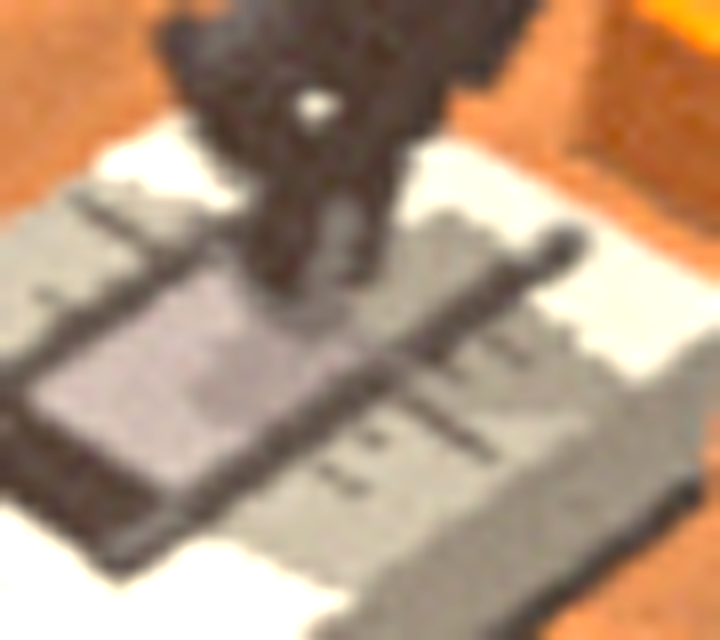

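```bash
python3 - <<'E'
from h import *
from station import bot
for i in range(8):
    setup()
    o=bot.get_obs();print(round(o["clock"],2),o["eef_pos"].round(5),o["force"].round(1),round(o["opening"],4))
load()
view("pics/f1.png","scene",265,130,90,75,8,1.2)
view("pics/f1t.png","top",160,150,90,75,8,1.3)
E
```

```text
31.3 [0.56229 0.25341 0.03701] [-0.7 -5.9  3.5] 0.0107
31.4 [0.56228 0.25339 0.037  ] [ 0.  -5.5  3.4] 0.0108
31.5 [0.56227 0.25337 0.037  ] [-0.1 -7.7  5.1] 0.0107
31.6 [0.56227 0.25335 0.03699] [-0.4 -6.3  4.2] 0.0106
31.7 [0.56227 0.2534  0.03701] [ 0.1 -7.3  4.1] 0.0111
31.8 [0.5623  0.25339 0.03701] [-1.2 -6.1  3.9] 0.0106
31.9 [0.56227 0.2534  0.03701] [-1.2 -6.1  3. ] 0.0107
32.0 [0.56228 0.2534  0.037  ] [-0.2 -7.6  3.5] 0.0107
```

View pics/f1.png

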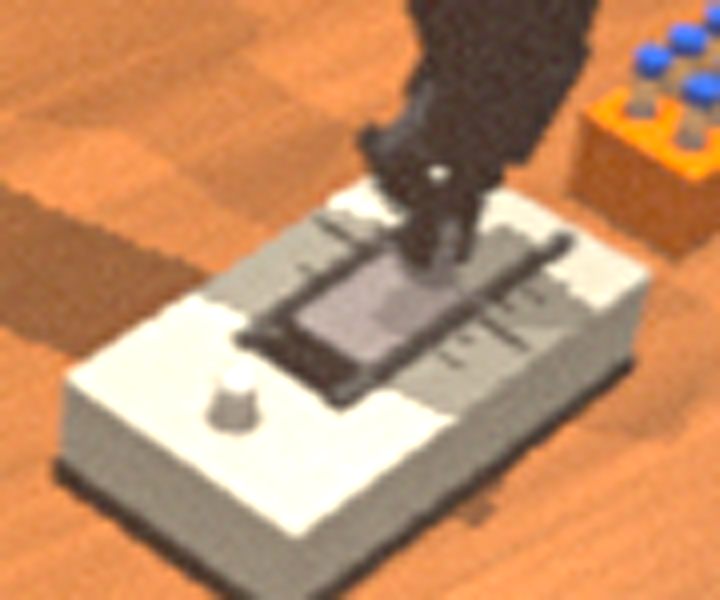

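View pics/f1t.png

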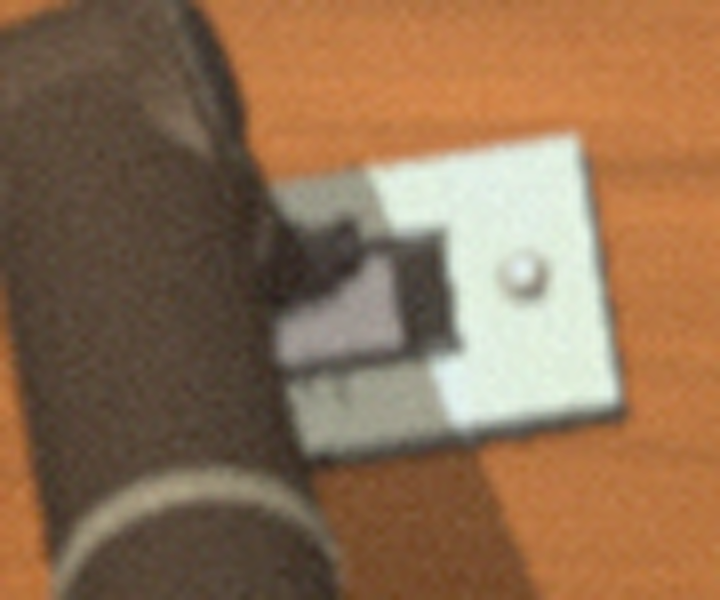

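```bash
python3 - <<'E'
from h import *
load()
P=(.5675,.2143,.1534)
ys=np.arange(-.070,.0,.002)
for x in(.008,.014):
  L=np.array([[x,y,.063] for y in ys]);uv=proj("scene",place(P,L)).astype(np.float32)
  for fn in("pics/scene0.png",None):
    im=cv2.imread(fn) if fn else np.load("cam_scene.npz")["img"][:,:,::-1]
    s=cv2.remap(im.astype(np.float32),uv[None,:,0],uv[None,:,1],cv2.INTER_LINEAR)[0]
    print(x,fn);print([(int(round(y*1000)),int(a[1]),int(a[0]-a[1])) for y,a in zip(ys,s)])
# pointer along lines outside rails & over rail
for x in(-.034,-.038,.034,.038):
  ys2=np.arange(.0,.076,.002)
  for z in (.063,):
    uv=proj("scene",place(P,[[x,y,z] for y in ys2])).astype(np.float32)
    for fn in("pics/scene0.png",None):
        im=cv2.imread(fn) if fn else np.load("cam_scene.npz")["img"][:,:,::-1]
        s=cv2.remap(im.astype(np.float32),uv[None,:,0],uv[None,:,1],cv2.INTER_LINEAR)[0]
        print("ptr",x,fn,[(int(round(y*1000)),int(a[1])) for y,a in zip(ys2,s)])
E
```

```text
0.008 pics/scene0.png
[(-70, 225, -22), (-68, 224, -23), (-66, 224, -24), (-64, 223, -24), (-62, 216, -24), (-60, 202, -22), (-58, 185, -19), (-56, 179, -14), (-54, 192, -11), (-52, 207, -10), (-50, 215, -9), (-48, 217, -9), (-46, 217, -9), (-44, 216, -10), (-42, 216, -9), (-40, 215, -8), (-38, 214, -8), (-36, 215, -9), (-34, 214, -10), (-32, 215, -10), (-30, 216, -9), (-28, 218, -9), (-26, 217, -10), (-24, 215, -10), (-22, 214, -10), (-20, 215, -10), (-18, 215, -10), (-16, 216, -9), (-14, 217, -8), (-12, 218, -8), (-10, 218, -9), (-8, 219, -10), (-6, 220, -10), (-4, 220, -10), (-2, 206, -10)]
0.008 None
[(-70, 225, -21), (-68, 224, -22), (-66, 223, -23), (-64, 223, -23), (-62, 225, -23), (-60, 227, -23), (-58, 226, -24), (-56, 211, -24), (-54, 174, -20), (-52, 129, -15), (-50, 90, -11), (-48, 59, -7), (-46, 54, -6), (-44, 53, -5), (-42, 56, -5), (-40, 58, -5), (-38, 58, -5), (-36, 56, -8), (-34, 55, -10), (-32, 57, -10), (-30, 62, -8), (-28, 69, -7), (-26, 85, -6), (-24, 105, -5), (-22, 126, -5), (-20, 139, -8), (-18, 145, -9), (-16, 146, -9), (-14, 145, -8), (-12, 142, -7), (-10, 1
[... 3993 characters left out ...]
26, 214), (28, 219), (30, 196), (32, 167), (34, 141), (36, 140), (38, 167), (40, 196), (42, 220), (44, 225), (46, 210), (48, 192), (50, 175), (52, 188), (54, 208), (56, 223), (58, 226), (60, 214), (62, 196), (64, 182), (66, 177), (68, 190), (70, 205), (72, 220), (74, 226)]
ptr 0.038 None [(0, 147), (2, 137), (4, 124), (6, 117), (8, 132), (10, 145), (12, 152), (14, 147), (16, 137), (18, 125), (20, 113), (22, 116), (24, 130), (26, 143), (28, 149), (30, 138), (32, 121), (34, 102), (36, 93), (38, 100), (40, 112), (42, 124), (44, 127), (46, 118), (48, 106), (50, 93), (52, 102), (54, 114), (56, 123), (58, 124), (60, 119), (62, 112), (64, 106), (66, 102), (68, 107), (70, 114), (72, 121), (74, 125)]
```

```bash
python3 - <<'E'
from station import workorder,bot
print(workorder.sign_off()); o=bot.get_obs(); print(o["clock"],o["eef_pos"],o["force"])
E
```

```text
the job is handed in; nothing more can be done
None
the job is handed in; nothing more can be done
```

I stood the capsule in the reader's well and let go of it. I then gripped the shutter tab and pulled it to half travel, and handed the job in at about 32 s while still holding it there. The sign-off gives no verdict.

**Last checks before handing in:**
- **Capsule:** both cameras show it upright in the well with the gripper clear of it, and its top is where a seated capsule's should be. It met no resistance going in.
- **Shutter opening:** the blade edge in the scene camera moved 29–32 mm. Gripper travel gives about 32 mm, and the pointer read about 2 mm past the half mark. All are inside the 25–35 mm band, with a few mm of uncertainty.
- **Hold:** the arm stayed still to within 0.1 mm for about 0.7 s. The force along the travel was about 6–7 N, which fits the spring at half travel.

**Disagreements:**
- **Fingertip height:** the fingertips sat about 25–45 mm above the reported TCP (tool tip position), judged from the pictures and from where contact was felt. The first close at the nominal height missed the capsule. I lowered step by step until it gripped the cylinder, so the reported height was below zero during that grasp.
- **Finger opening:** it read 15.7 mm on the 18 mm capsule and 10.5 mm on the 12 mm tab.
- **Cameras:** the two differed by about 2–4 mm on object positions. I relied on the scene camera, which matched the arm better.
- **Other objects:** nothing looked moved in the pictures, but I did not measure the other plugs or the bench items at the end.

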